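Draw the thermostat cover shut with an S-hook

TASK

The cover plate of the hot thermostat block stands open. Take the fine S-hook off the rail, put its free tip down through the small hole in the cover's flat pull tab, gently draw the cover towards the tab's end until it is fully home against its stop, and leave the hook hanging in the hole. Move the cover with the hook only, never with the gripper, do not force anything (stay under about 2 kg of push or pull) and leave the heavy hook on the rail and everything else where it is.

Things in the scene. Friction and masses are not known exactly. Their poses are not given: they have to be found in the camera images.
- fine_hook: The thinner of two steel S-hooks on the rail: 70 g, 6 mm round rod. Origin: underside of the crown's middle, where it hangs; x in the plane of the S, z up. On the crown stands a flat finger tab, 24 mm (x) by 6 mm (y), from 4 to 32 mm above the origin. Upper bow opens down: free leg at x = +13 mm, shank at x = -13 mm (rod centres). Shank straight to z = -62 mm, then it slants to x = +13, z = -82 mm; lower bow ends at z = -108 mm.
- fine_hook_tip (a point): Lowest point of the free tip of the fine hook's upper bow (the leg that goes through the hole): 13 mm along the hook's x and 38 mm below its origin. The end is round, 6 mm across. On the rail the free leg is on the +x side, away from the robot.
- heavy_hook: The other S-hook on the rail, same form but 1.4 times larger and of 12 mm rod, 250 g; too thick for the hole. To be left hanging. Origin: underside of its crown; axes as the fine hook.
- hook_rail: Fixed rail: 10 mm round steel bar 250 mm long along its y on two posts, bar axis 180 mm above the table. Origin on the table under the bar's middle. The hooks hang 55 mm either side of the middle, which one on which side varies, with yaw within about 0.1 rad of the rail's.
- thermostat: Fixed grey bench thermostat block, 240 mm (x) by 260 mm (y), deck 142 mm high, guide rails to 157 mm, cover plate's top at 155 mm. Origin: centre of its underside; x points from its front wall (x = -120 mm) to its back. The cover's pull tab sticks out over the front wall, towards -x, with free space beneath it down to the table.
- cover (a joint): How far the sliding cover is open, in m: 0 = fully home against a hard stop; starts 0.035 to 0.06. It slides along the thermostat's x; home is towards -x, the way the tab sticks out. About 3 N of friction. Shifting the floating tab sideways takes about 5 N.
- tab_mid (a point): Point on the cover's centre line, moving with the cover (axes as the thermostat's), level with the pull tab's upper face, 147 mm above the table. The tab: flat steel, 92 mm wide (y), 4 mm thick, with one round 11 mm hole midway across, 18 mm from its free end. The hole has this point's x, but the tab floats sideways: it stands up to 18 mm to either side (y), unreported: see it or feel for it.
- beaker: Bystander: open glass beaker 68 mm wide, 90 mm high; origin at its foot.
- wash_bottle: Bystander: white plastic bottle 60 mm wide, 150 mm high; origin at its foot.
- sample_jar: Bystander: amber jar 52 mm wide, 60 mm high; origin at its foot.
- wrench: Bystander: steel wrench lying on the table.
- screwdriver: Bystander: screwdriver lying on the table.
- cal_weight: Bystander: brass weight 40 mm wide, 56 mm high; origin at its foot.
Not all that is in view belongs to the job. What is shaped like the fine_hook but yellow is not meant.

How it is judged:
By the outcome, as a careful person would: the job done as asked, in the order asked, and still so for the second after the job is handed in, with the robot touching nothing.
It also fails if it takes over 72 s, if anything falls off the work surface, if the arm or the gripper's body presses on something with over 40 N, if the wrist force passes 120 N, or if a joint passes its speed limit or range.

ROBOT

A 7-joint arm with a two-finger parallel gripper is mounted at the origin on the work surface. World frame = base frame: x ahead of the robot, y to its left, z up, the work surface at z = 0. Lengths are in mm, angles in rad, forces in N, time in s.
With the tool pointing down it reaches from about 425 to 825 mm from the base axis. Payload 3.6 kg.
Tool frame: the origin (TCP) lies between the finger pads; the fingertips stand 19 mm ahead of it and the grasp point (between the pads) is the TCP (tip_reach is the distance from the TCP to the fingertips, in mm); x points along the fingers, y is the direction in which the jaws open and shut, and the axes are right-handed (so a half turn about x gives the same grasp; the last joint's range is limited). The gripper opens to 85 mm and grips with 20 to 120 N. Pads are 22 mm wide; open, the fingers measure 114 mm over their backs; the gripper's body (76 mm by 85 mm) begins 54 mm behind the grasp point. The pads swing forward as they close: fully open they stand 13 mm farther back than shut.
Start: joints at [-1.198, 0.615, -0.013, 1.423, 0.008, 1.103, -0.04], TCP at [252.968, 598.725, 250.297] pointing down, gripper open.
Joint ranges: [-3.12, 3.12], [-0.3, 2.06], [-1.34, 1.32], [0.26, 2.42], [-1.36, 4.5], [0.01, 1.98], [-2.84, 2.84]. Speed limits (rad/s): [2.79, 2.79, 3.14, 3.14, 3.14, 3.14, 3.14].

INTERFACE

Orientations are given as a unit quaternion [x, y, z, w].
In Python, from workcell import * gives the robot as it stands. The module is installed in compiled form; this text tells all that it offers.
- The arm moves only by the tool play_rows, never from a script. Its argument "plan" is a list of rows, each a list of 3 entries, a list of its own where there are three numbers: the gripper command: -1 is fully open, 1 is shut, values between are in proportion, then the shift along the tool's x, y, z in cm, then the turn, a rotation vector about the tool's x, y, z in degrees. A call has 1 to 10 rows; each row shifts and turns the commanded pose from where the row before left it, along the tool's axes as they then stand; what a row does not reach is not made up. A row lasts 1/12 s, in which the tool goes at most 41.7 mm and 7.16 degrees, less where a joint would pass 70% of its speed; a pose out of reach is approached as far as the arm can. A call is refused whole if a number of a shift passes 4.17 or a number of a turn 7.16, either way. A call with a gripper value outside its range is refused whole. The fingers move at their own pace and stop on an object; the grip force is fixed at half the most. Time passes only in rows, so rows that do not move let the fingers close. It gives the time, the measured TCP pose, the force and the opening at its end, in the units of the state.
- state(): the state, without advancing time (a new reading comes with each control period).
- get_image(name): name is "side" or "top" or "wrist"; returns a dict with "img" (420x560x3 uint8, red, green, blue), "fx", "fy", "cx", "cy" (pixels), "rvec" (rotation vector, rad) and "tvec" (3), from world to camera coordinates, as OpenCV has them. Camera axes: x right, y down, z forward; pixel columns grow to the right and rows downward; lengths in mm; the calibration is good to about 2 mm. A picture is of the moment at which its call begins. There is no depth.
- job_done(): hands the job in, once; it reports no verdict.
Trained networks look in a picture, given as the dict that the camera call returned (one of the last four; its "shot" number tells which), for a name from the list of things; names that differ only in an ending like _2 or _b are one class to them, and where a whole thing is asked for, a point or a joint stands for the part that bears it (a point fixed in the world has none). Each returns a list of dicts, best first, with "p" (0 to 1); they miss things now and then, are a little off and sometimes report something else, mostly with a low value. They report only what shows in the picture. A call takes as long as a camera call. They do not tell look-alikes from the thing itself.
- silhouettes(picture, query): "region" (420x560 bool, what is visible of it) and "point" ([column, row] in pixels, amid what is visible of it).
The state is a dict: "t": time; "joint_positions": joint angles; "joint_velocities": joint speeds; "effort": joint torques, N m; "tcp_pos": TCP position; "eef_rot": TCP orientation; "contact_force": force on the tool from outside, world axes, zero at the start; "wrist_torque": the same for the moment, N m; "width": finger opening in mm.
Only numpy, scipy, OpenCV 4.12 (cv2) and the standard library are available. Lean on these libraries where they do the work, as an engineer would, in place of code of your own. Each camera call takes 0.05 s, during which the arm holds its last target.

## Working session

There is one attempt and no reset: what is moved stays moved. The work goes in short steps, Python scripts to look and compute and a tool call to move; the robot and the scene stay as the last step left them, time stands still between calls to the robot, and variables do not carry over. Pictures are saved under pics/ and viewed, and the job is handed in when it is done.

Besides the shell and the picture viewer there is one more tool, called after "Emit:" by a JSON object that holds its "name" and its "arguments". play_rows: Moves the arm, as the interface text tells. Its arguments: {"type":"object","properties":{"plan":{"type":"array","items":{"type":"array"}}},"required":["plan"]}

```bash
mkdir -p pics
cat > h.py <<'E'
from workcell import *
import numpy as np, cv2
from scipy.spatial.transform import Rotation as R
def snap(n,fn):
    p=get_image(n); cv2.imwrite(f'pics/{fn}.png',cv2.cvtColor(p['img'],cv2.COLOR_RGB2BGR)); return p
def cam(p):
    Rm=cv2.Rodrigues(np.array(p['rvec'],float))[0]; t=np.array(p['tvec'],float).ravel()
    return Rm,t
def ray(p,uv):
    Rm,t=cam(p); d=Rm.T@np.array([(uv[0]-p['cx'])/p['fx'],(uv[1]-p['cy'])/p['fy'],1.]); return -Rm.T@t,d/np.linalg.norm(d)
def atz(p,uv,z):
    o,d=ray(p,uv); return o+d*(z-o[2])/d[2]
def proj(p,X):
    Rm,t=cam(p); c=Rm@np.array(X,float)+t; return np.array([p['fx']*c[0]/c[2]+p['cx'],p['fy']*c[1]/c[2]+p['cy']])
def tri(*prs):
    A=np.zeros((3,3));b=np.zeros(3)
    for p,uv in prs:
        o,d=ray(p,uv);M=np.eye(3)-np.outer(d,d);A+=M;b+=M@o
    X=np.linalg.solve(A,b)
    return X,[np.linalg.norm((np.eye(3)-np.outer(d,d))@(X-o)) for p,uv in prs for o,d in [ray(p,uv)]]
E
python3 - <<'E'
from h import *
s=state();print({k:np.round(v,3) for k,v in s.items()}); print(R.from_quat(s['eef_rot']).as_matrix().round(3))
for n in['side','top','wrist']:
    p=snap(n,n+'0');o,d=ray(p,(280,210));print(n,o.round(),d.round(3),p['fx'])
    if n!='wrist':
      for q in['fine_hook','heavy_hook','hook_rail','thermostat','tab_mid','fine_hook_tip','beaker','wash_bottle','sample_jar','cal_weight','wrench','screwdriver']:
        print(n,q,[(round(r['p'],2),np.round(r['point']).tolist(),int(r['region'].sum())) for r in silhouettes(p,q)[:3]])
E
```

```text
{'t': np.float64(0.0), 'joint_positions': array([-1.198,  0.616, -0.013,  1.425,  0.008,  1.103, -0.04 ]), 'joint_velocities': array([ 0.   ,  0.   ,  0.001,  0.001,  0.   , -0.   , -0.002]), 'effort': array([ 0.0000e+00, -4.6922e+01,  2.5900e-01, -1.7104e+01,  1.0000e-02,
        1.0000e-02,  0.0000e+00]), 'tcp_pos': array([252.709, 598.065, 249.099]), 'eef_rot': array([ 0.139,  0.693, -0.141,  0.693]), 'contact_force': array([ 0.57 , -0.651, -1.051]), 'wrist_torque': array([-0.003,  0.018, -0.033]), 'width': np.float64(85.332)}
[[-0.001  0.389  0.921]
 [-0.002  0.921 -0.389]
 [-1.    -0.003  0.   ]]
side [-128.  932.  886.] [ 0.48  -0.704 -0.523] 545.5522379413834
side fine_hook [(0.88, [228.0, 306.0], 356), (0.66, [276.0, 324.0], 340)]
side heavy_hook [(0.67, [221.0, 340.0], 1260), (0.65, [241.0, 283.0], 773)]
side hook_rail [(0.95, [221.0, 340.0], 1294)]
side thermostat [(0.93, [270.0, 228.0], 2606)]
side tab_mid [(0.88, [276.0, 209.0], 456)]
side fine_hook_tip [(0.85, [230.0, 308.0], 355), (0.57, [280.0, 326.0], 339)]
side beaker [(0.9, [374.0, 206.0], 704)]
side wash_bottle [(0
[... 380 characters left out ...]
240.0], 289)]
top hook_rail [(0.79, [131.0, 257.0], 1310), (0.71, [262.0, 264.0], 386)]
top thermostat [(0.86, [306.0, 141.0], 11518)]
top tab_mid [(0.78, [305.0, 142.0], 7102)]
top fine_hook_tip [(0.7, [167.0, 287.0], 142), (0.55, [126.0, 260.0], 163)]
top beaker [(0.73, [420.0, 252.0], 713), (0.21, [302.0, 144.0], 7110)]
top wash_bottle [(0.81, [442.0, 195.0], 773)]
top sample_jar [(0.86, [178.0, 180.0], 367), (0.53, [303.0, 144.0], 6953)]
top cal_weight [(0.69, [121.0, 198.0], 225), (0.37, [145.0, 249.0], 1400)]
top wrench [(0.77, [263.0, 256.0], 397)]
top screwdriver [(0.82, [368.0, 262.0], 328), (0.28, [438.0, 196.0], 729)]
wrist [184. 628. 374.] [ 0.265 -0.102 -0.959] 290.3247987368452
```

View pics/side0.png

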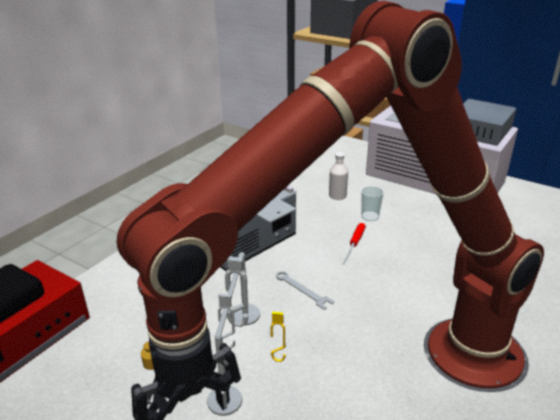

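View pics/top0.png

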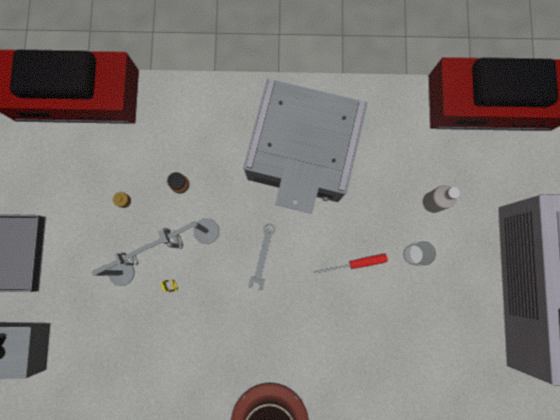

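View pics/wrist0.png

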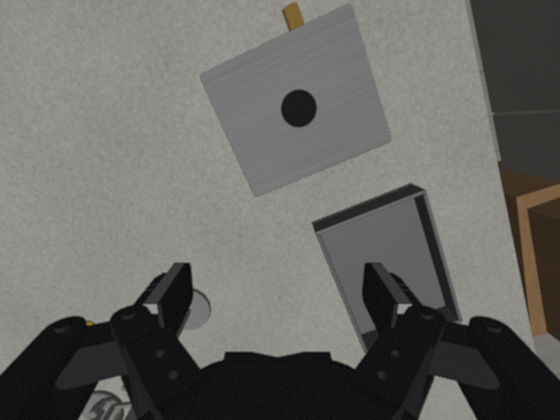

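Run:
```python
from h import *
im=cv2.imread('pics/top0.png')
a=cv2.resize(im[210:310,80:230],None,fx=5,fy=5,interpolation=cv2.INTER_CUBIC)
b=cv2.resize(im[150:220,240:360],None,fx=6,fy=6,interpolation=cv2.INTER_CUBIC)
cv2.imwrite('pics/za.png',a);cv2.imwrite('pics/zb.png',b)
p=get_image('top')
for uv,z in [((197,225),185),((95,272),185),((125,258),200),((169,240),200),((295,203),147)]: print(uv,atz(p,uv,z).round())
```

```text
(197, 225) [486. 173. 185.]
(95, 272) [375. 399. 185.]
(125, 258) [407. 328. 200.]
(169, 240) [449. 232. 200.]
(295, 203) [547. -53. 147.]
```

View pics/za.png

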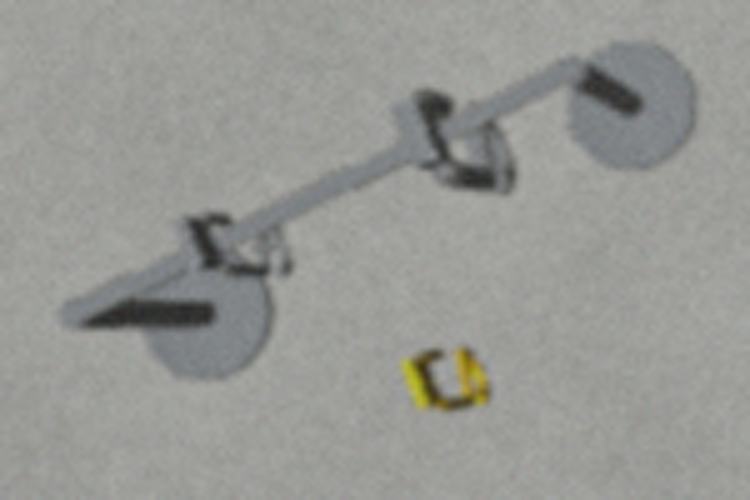

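View pics/zb.png

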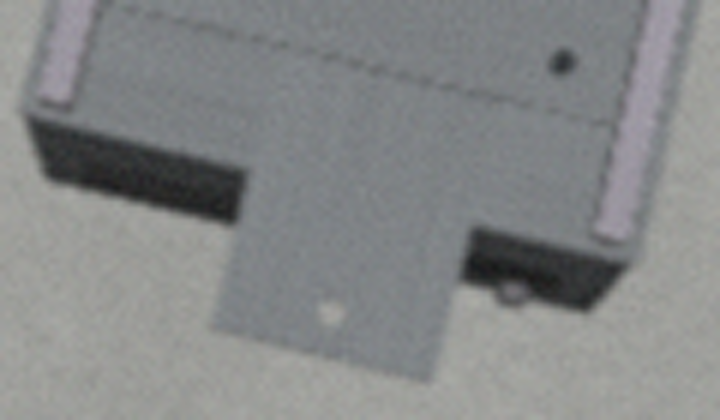

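Run:
```python
from h import *
im=cv2.imread('pics/side0.png')
cv2.imwrite('pics/zs.png',cv2.resize(im[245:415,180:300],None,fx=5,fy=5,interpolation=cv2.INTER_CUBIC)[:800])
```

```text
(no output)
```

View pics/zs.png

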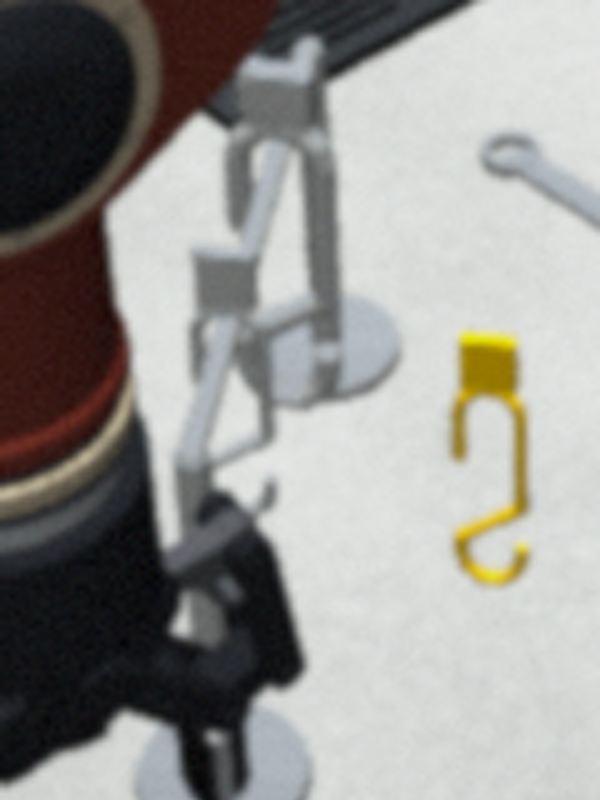

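Run:
```python
from h import *
s=get_image('side');t=get_image('top')
print('tabtop',tri((s,(180+225/5,245+249/5)),(t,(80+195/5,210+240/5))))
print('tabtop@217',atz(t,(119,258),217), atz(s,(225,294.8),217))
print('yellow',tri((s,(180+490/5,245+338/5)),(t,(80+414/5,210+383/5))))
print('heavy',tri((s,(180+280/5,245+65/5)),(t,(80+405/5,210+118/5))))
print('railend', tri((s,(180+187/5,245+462/5)),(t,(80+72/5,210+312/5))))
print('hole',atz(t,(240+330/6,150+312/6),147))
```

```text
tabtop (array([406.16707247, 336.90344054, 213.22286938]), [np.float64(0.14126430598234815), np.float64(0.1412643059823267)])
tabtop@217 [406.18559434 335.65555688 217.        ] [403.02841847 340.19504884 217.        ]
yellow (array([342.63701712, 255.25010804, 137.8004211 ]), [np.float64(0.8119147604272525), np.float64(0.8119147604271508)])
heavy (array([457.61120743, 242.77463339, 221.09296776]), [np.float64(4.436272950616491), np.float64(4.436272950616603)])
railend (array([373.38619404, 403.84863744, 175.77578431]), [np.float64(0.21045580483926446), np.float64(0.2104558048393152)])
hole [549.75684299 -52.77560938 147.        ]
```

Emit:
{"name": "play_rows", "arguments": {"plan": [[-1, [-0.6, 0, 0], [-7, 0, 0]], [-1, [-0.6, 0, 0], [-7, 0, 0]], [-1, [-0.6, 0, 0], [-7, 0, 0]], [-1, [-0.6, 0, 0], [-7, 0, 0]], [-1, [-0.6, 0, 0], [-7, 0, 0]], [-1, [-0.6, 0, 0], [-7, 0, 0]], [-1, [-0.6, 0, 0], [-7, 0, 0]]]}}

```text
t: 2.08
tcp_pos: [253.1, 598.6, 292.6]
eef_rot: [-0.162, 0.688, 0.162, 0.688]
contact_force: [0.8, 0.9, 0.2]
width: 85.6
```

Emit:
{"name": "play_rows", "arguments": {"plan": [[-1, [0, -3, 0.2], [0, 0, 0]], [-1, [0, -3, 0.2], [0, 0, 0]], [-1, [0, -3, 0.2], [0, 0, 0]], [-1, [0, -3, 0.2], [0, 0, 0]], [-1, [0, -3, 0.2], [0, 0, 0]], [-1, [0, -3, 0.2], [0, 0, 0]], [-1, [0, -3, 0.2], [0, 0, 0]], [-1, [0, -3, 0.2], [0, 0, 0]], [-1, [0, -3, 0.2], [0, 0, 0]], [-1, [0, -3, 0.2], [0, 0, 0]]]}}

```text
t: 2.92
tcp_pos: [403.6, 336.7, 292.6]
eef_rot: [-0.16, 0.689, 0.16, 0.689]
contact_force: [-0.0, 0.8, -1.0]
width: 85.1
```

Emit:
{"name": "play_rows", "arguments": {"plan": [[-1, [0, 0, 0], [0, 0, 0]], [-1, [0, 0, 0], [0, 0, 0]], [-1, [0, 0, 0], [0, 0, 0]]]}}

```text
t: 3.17
tcp_pos: [402.5, 338.7, 292.5]
eef_rot: [-0.159, 0.689, 0.16, 0.689]
contact_force: [-0.5, 0.4, -1.0]
width: 85.6
```

Run:
```python
from h import *
s=state();print(s['t'],s['tcp_pos'],s['joint_positions'].round(2),s['contact_force'],s['width']);print(R.from_quat(s['eef_rot']).as_matrix().round(3))
w=snap('wrist','w1');t=snap('top','t1');sd=snap('side','s1')
for z in(185,217):print(proj(w,(406,337,z)))
r=silhouettes(w,'fine_hook');print([(x['p'],x['point'],x['region'].sum()) for x in r])
```

```text
3.1667 [402.52839764 338.71697749 292.50435253] [-0.59  0.39 -0.22  1.71  0.09  1.05  1.19] [-0.54558123  0.39247808 -0.99094814] 85.64639218477589
[[-0.    -0.44   0.898]
 [ 0.001  0.898  0.44 ]
 [-1.     0.001  0.   ]]
[272.05416678 219.8729072 ]
[271.39314789 233.67890438]
[(0.56, [278.8, 217.0], np.int64(462)), (0.55, [231.0, 106.6], np.int64(513))]
```

View pics/w1.png

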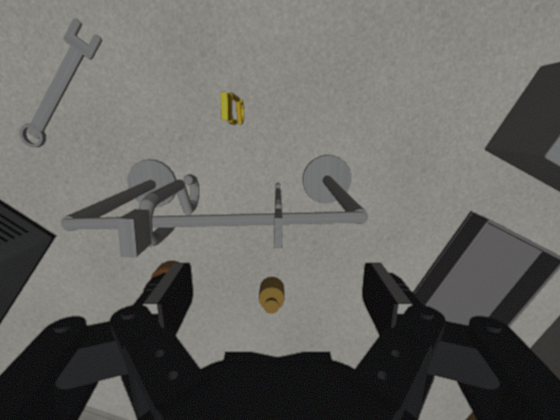

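View pics/s1.png

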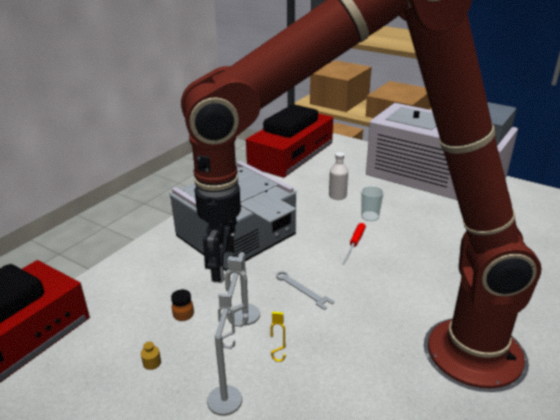

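Run:
```python
from h import *
im=cv2.imread('pics/w1.png')
cv2.imwrite('pics/zw.png',cv2.resize(im[170:260,220:340],None,fx=6,fy=6,interpolation=cv2.INTER_CUBIC))
im=cv2.imread('pics/s1.png')
cv2.imwrite('pics/zs1.png',cv2.resize(im[245:360,190:290],None,fx=6,fy=6,interpolation=cv2.INTER_CUBIC)[:600])
```

```text
(no output)
```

View pics/zw.png

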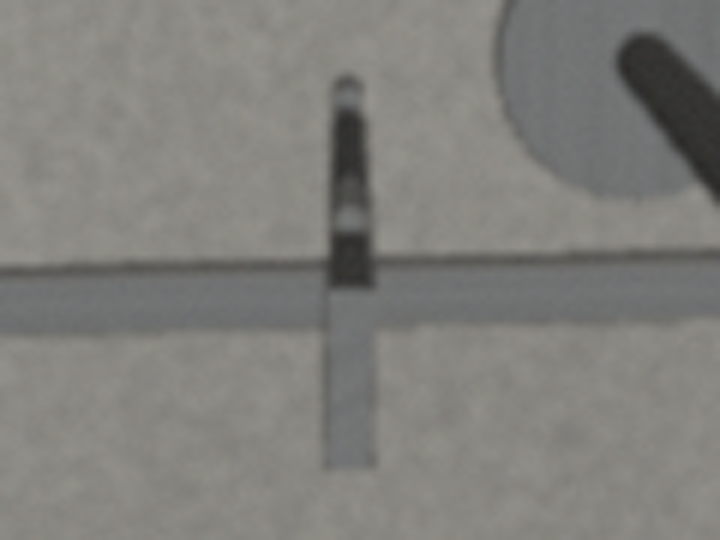

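View pics/zs1.png

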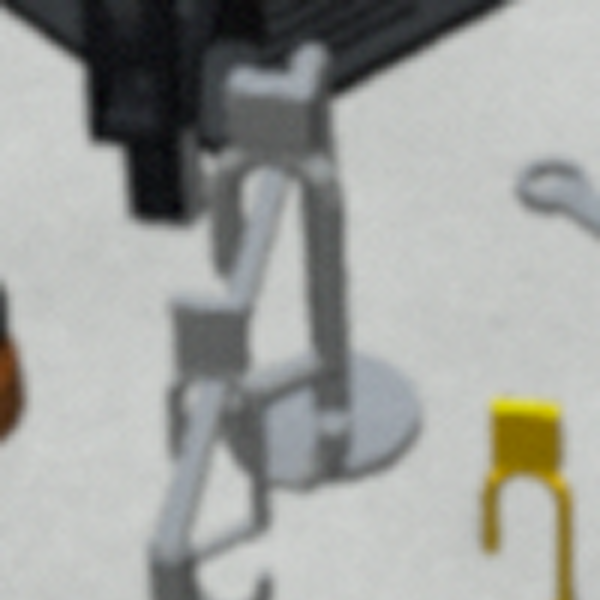

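Run:
```python
from h import *
w=get_image('wrist');s=get_image('side');t=get_image('top')
a=(220+350/6,170+290/6);b=(220+350/6,170+467/6);c=(a[0],(a[1]+b[1])/2)
A,B,C=[atz(w,q,217) for q in(a,b,c)];print(A,B,C,np.linalg.norm(A-B))
print(tri((w,c),(s,(190+210/6,245+303/6))))
st=state();M=R.from_quat(st['eef_rot']).as_matrix();print('tool delta',M.T@(C-st['tcp_pos']),'dir',M.T@(B-A),st['tcp_pos'])
```

```text
[392.52121037 336.95726513 217.        ] [413.18571954 347.19294662 217.        ] [402.69113222 341.99469815 217.        ] 23.060596591444867
(array([402.25574942, 341.8041194 , 217.01598237]), [np.float64(0.43809246113654243), np.float64(0.43809246113666583)])
tool delta [75.25708403  2.72301852  1.63970611] dir [-2.58762547e-03  6.66895213e-02  2.30605000e+01] [402.4351569  338.81858351 292.25675342]
```

Emit:
{"name": "play_rows", "arguments": {"plan": [[-1, [2, 0.27, 0.16], [0, 0, 0]], [-1, [2, 0, 0], [0, 0, 0]], [-1, [1.5, 0, 0], [0, 0, 0]], [-1, [1.5, 0, 0], [0, 0, 0]], [-1, [0.8, 0, 0], [0, 0, 0]], [-1, [0.4, 0, 0], [0, 0, 0]], [-1, [0, 0, 0], [0, 0, 0]], [-1, [0, 0, 0], [0, 0, 0]], [-1, [0, 0, 0], [0, 0, 0]]]}}

```text
t: 4.27
tcp_pos: [403.6, 341.8, 211.2]
eef_rot: [-0.159, 0.688, 0.16, 0.689]
contact_force: [-0.6, 0.0, -0.9]
width: 85.3
```

Run:
```python
from h import *
w=snap('wrist','w2')
```

```text
(no output)
```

View pics/w2.png

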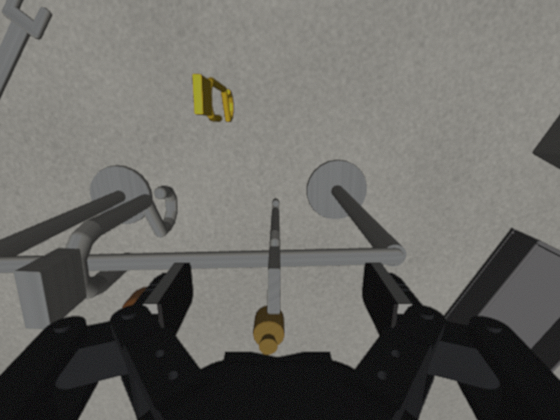

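Emit:
{"name": "play_rows", "arguments": {"plan": [[-0.5, [0, 0, 0], [0, 0, 0]], [0, [0, 0, 0], [0, 0, 0]], [0.4, [0, 0, 0], [0, 0, 0]], [0.7, [0, 0, 0], [0, 0, 0]], [1, [0, 0, 0], [0, 0, 0]], [1, [0, 0, 0], [0, 0, 0]], [1, [0, 0, 0], [0, 0, 0]], [1, [0, 0, 0], [0, 0, 0]], [1, [0, 0, 0], [0, 0, 0]], [1, [0, 0, 0], [0, 0, 0]]]}}

```text
t: 5.15
tcp_pos: [403.2, 341.2, 210.4]
eef_rot: [-0.16, 0.689, 0.16, 0.689]
contact_force: [0.1, -0.3, 1.2]
width: 4.5
```

Run:
```python
from h import *
w=snap('wrist','w3');s=state();print(s['width'],s['contact_force'],s['tcp_pos'],s['t'])
```

```text
4.893886551886512 [0.33122604 0.13043681 0.88672033] [403.17851522 341.26012838 210.35125889] 5.2
```

View pics/w3.png

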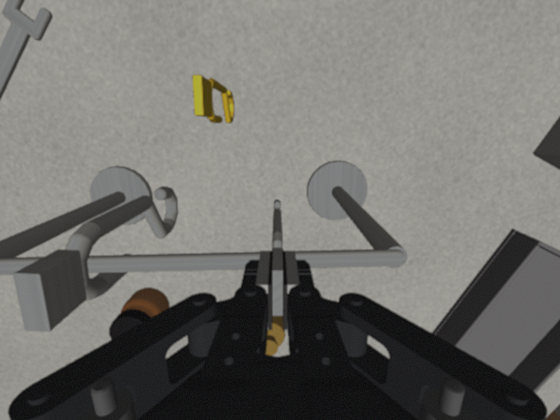

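Emit:
{"name": "play_rows", "arguments": {"plan": [[1, [-0.5, 0, 0], [0, 0, 0]], [1, [-1, 0, 0], [0, 0, 0]], [1, [-1, 0, 0], [0, 0, 0]], [1, [-1, 0, 0], [0, 0, 0]], [1, [-0.7, 0, 0], [0, 0, 0]], [1, [-0.3, 0, 0], [0, 0, 0]], [1, [0, 0, 0], [0, 0, 0]], [1, [0, 0, 0], [0, 0, 0]]]}}

```text
t: 5.87
tcp_pos: [403.1, 341.1, 255.4]
eef_rot: [-0.16, 0.689, 0.16, 0.689]
contact_force: [-1.0, -0.4, -0.9]
width: 4.7
```

Run:
```python
from h import *
w=snap('side','s4');s=state();print(s['width'],s['contact_force'],s['tcp_pos'],s['t'])
im=cv2.imread('pics/s4.png')
cv2.imwrite('pics/zs4.png',cv2.resize(im[225:360,180:290],None,fx=5,fy=5,interpolation=cv2.INTER_CUBIC)[:600])
```

```text
4.536082901176399 [-0.45887654  0.14386341 -0.48975931] [402.94156967 340.96764958 255.03337521] 5.9167
```

View pics/zs4.png

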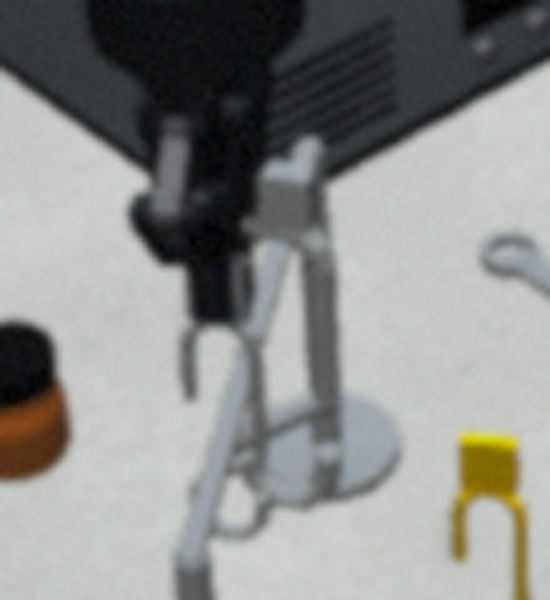

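Emit:
{"name": "play_rows", "arguments": {"plan": [[1, [0, 0, -0.5], [0, 0, 0]], [1, [0, 0, -1], [0, 0, 0]], [1, [0, 0, -1], [0, 0, 0]], [1, [0, 0, -1], [0, 0, 0]], [1, [0, 0, -1], [0, 0, 0]], [1, [0, 0, -0.5], [0, 0, 0]], [1, [-1, 0, 0], [0, 0, 0]], [1, [-1.5, 0, 0], [0, 0, 0]]]}}

```text
t: 6.58
tcp_pos: [356.9, 318.2, 279.5]
eef_rot: [-0.161, 0.69, 0.159, 0.688]
contact_force: [0.3, 0.3, -0.8]
width: 4.6
```

Run:
```python
from h import *
w=snap('side','s5');s=state();print(s['width'],s['contact_force'],s['tcp_pos'],s['t'],s['joint_positions'])
```

```text
4.4921056800235055 [0.13515472 0.76907071 1.54975526] [358.69494137 320.00638366 283.16834344] 6.6333 [-0.6023513   0.3233629  -0.23062846  1.84532419  0.08824875  0.9782681
  1.15605291]
```

View pics/s5.png

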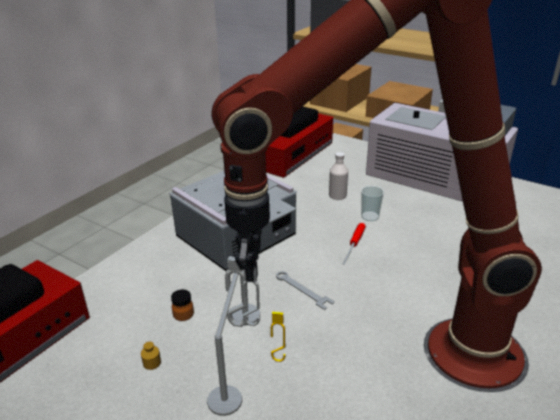

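Run:
```python
from h import *
t=snap('top','t5')
im=cv2.imread('pics/t5.png');im0=cv2.imread('pics/top0.png')
cv2.imwrite('pics/zt5.png',cv2.resize(im0[70:220,235:375],None,fx=4,fy=4,interpolation=cv2.INTER_CUBIC))
# precise points in zb coords
f=lambda x,y:(240+x/6-.0,150+y/6)
L=[atz(t,f(x,y),147) for x,y in[(212,328),(432,380),(245,172),(472,228),(330,312)]]
for l in L:print(l.round(1))
e=L[0]-L[1];print('tab width',np.linalg.norm(e),'yaw',np.degrees(np.arctan2(-e[0],e[1])))
for a,b in((0,2),(1,3)):
  e=L[b]-L[a];print(np.degrees(np.arctan2(e[1],e[0])),np.linalg.norm(e))
# front upper edge of block
A,B=atz(t,f(30,112),142),atz(t,f(628,262),142);e=A-B;print('front',np.linalg.norm(e),np.degrees(np.arctan2(-e[0],e[1])))
```

```text
[542.4  -5.7 147. ]
[523.1 -93.8 147. ]
[606.3 -17.7 147. ]
[ 585.1 -109.4  147. ]
[549.8 -52.8 147. ]
tab width 90.24800393379904 yaw -12.33843133087994
-10.683252519583547 65.06412240608599
-14.138163892806038 63.94513769134438
front 249.7091682787127 -13.25423471546884
```

View pics/zt5.png

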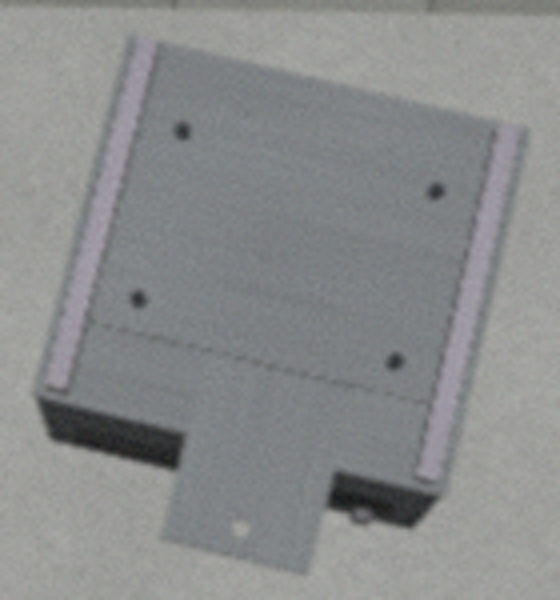

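Emit:
{"name": "play_rows", "arguments": {"plan": [[1, [-1.5, 0, 0], [0, 0, 0]], [1, [-2, 0, 0], [0, 0, 0]], [1, [-0.5, 0, 0], [6.5, 0, 0]], [1, [0, 0, 0], [6.6, 0, 0]], [1, [0, 0, 0], [6.6, 0, 0]], [1, [0, 0, 0], [6.6, 0, 0]], [1, [0, 0, 0], [6.6, 0, 0]], [1, [0, 0, 0], [6.5, 0, 0]], [1, [0, 0, 0], [0, 0, 0]]]}}

```text
t: 7.43
tcp_pos: [357.9, 319.1, 319.6]
eef_rot: [0.082, 0.702, -0.083, 0.702]
contact_force: [0.8, -0.2, -0.8]
width: 4.7
```

Run:
```python
from h import *
s=state();M=R.from_quat(s['eef_rot']).as_matrix();print(M.round(3),np.degrees(np.arctan2(M[1,2],M[0,2])),s['tcp_pos'])
h=np.array([549.8,-52.8,147]);tz=M[:,2]
print(M.T@(h-93*tz-s['tcp_pos']))
```

```text
[[-0.001  0.232  0.973]
 [-0.001  0.973 -0.232]
 [-1.    -0.001 -0.   ]] -13.405116584712328 [357.88690863 319.06576892 319.55374457]
[ 172.77150615 -317.0708042   179.9573067 ]
```

Emit:
{"name": "play_rows", "arguments": {"plan": [[1, [0, -1.5, 0.9], [0, 0, 0]], [1, [0, -3, 1.7], [0, 0, 0]], [1, [0, -3, 1.7], [0, 0, 0]], [1, [0, -3, 1.7], [0, 0, 0]], [1, [0, -3, 1.7], [0, 0, 0]], [1, [0, -3, 1.7], [0, 0, 0]], [1, [0, -3, 1.7], [0, 0, 0]], [1, [0, -3, 1.7], [0, 0, 0]], [1, [0, -3, 1.7], [0, 0, 0]], [1, [0, -3, 1.7], [0, 0, 0]]]}}

```text
t: 8.27
tcp_pos: [450.3, 3.0, 320.0]
eef_rot: [0.081, 0.702, -0.081, 0.702]
contact_force: [0.8, -0.3, -0.1]
width: 4.8
```

Emit:
{"name": "play_rows", "arguments": {"plan": [[1, [0, -2, 1.1], [0, 0, 0]], [1, [0, -1.2, 0.7], [0, 0, 0]], [1, [0, 0, 0], [0, 0, 0]], [1, [0, 0, 0], [0, 0, 0]]]}}

```text
t: 8.6
tcp_pos: [460.2, -30.8, 319.8]
eef_rot: [0.082, 0.703, -0.082, 0.702]
contact_force: [-0.1, 0.2, -1.1]
width: 4.8
```

Run:
```python
from h import *
s=state();M=R.from_quat(s['eef_rot']).as_matrix();print(np.degrees(np.arctan2(M[1,2],M[0,2])),s['tcp_pos'],s['width'],s['joint_positions'])
w=snap('wrist','w6');sd=snap('side','s6')
print(proj(w,(549.8,-52.8,147)),proj(sd,(549.8,-52.8,147)))
```

```text
-13.288442822980125 [460.20247905 -30.81737738 319.79103272] 4.755039489315729 [-0.07244732  0.25039739  0.1182198   1.83379042 -0.03388638  1.06035316
  1.39757823]
[276.05237142 277.11735063] [277.9423377  211.63290712]
```

View pics/w6.png

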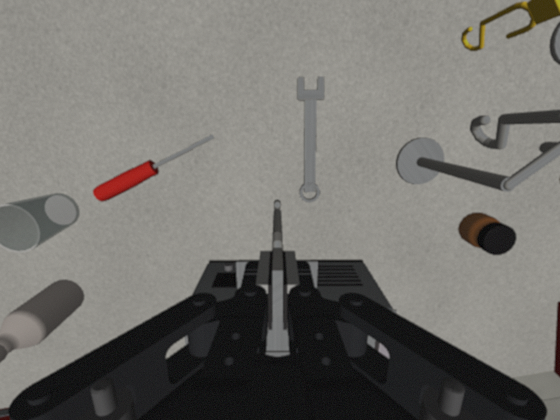

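View pics/s6.png

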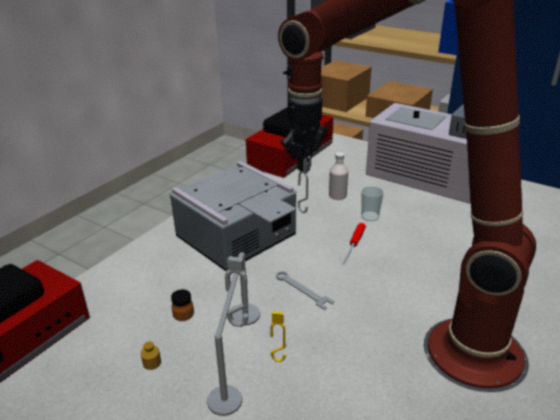

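Emit:
{"name": "play_rows", "arguments": {"plan": [[1, [1, 0, 0], [0, 0, 0]], [1, [2, 0, 0], [0, 0, 0]], [1, [2, 0, 0], [0, 0, 0]], [1, [2, 0, 0], [0, 0, 0]], [1, [2, 0, 0], [0, 0, 0]], [1, [0.9, 0, 0], [0, 0, 0]], [1, [0, 0, 0], [0, 0, 0]], [1, [0, 0, 0], [0, 0, 0]]]}}

```text
t: 9.37
tcp_pos: [460.6, -29.8, 221.5]
eef_rot: [0.081, 0.702, -0.081, 0.702]
contact_force: [-0.2, -0.8, -0.7]
width: 4.8
```

Run:
```python
from h import *
s=state();M=R.from_quat(s['eef_rot']).as_matrix();print(np.degrees(np.arctan2(M[1,2],M[0,2])),s['tcp_pos'],s['width'])
sd=snap('side','s7');t=snap('top','t7');w=snap('wrist','w7')
tip=s['tcp_pos']+13*M[:,2]-[0,0,63.4]
org=s['tcp_pos']-[0,0,25.4]
for n,p in(('s',sd),('t',t),('w',w)):
  print(n,'tip',proj(p,tip).round(1),'org',proj(p,org).round(1),'hole',proj(p,(549.8,-52.8,147)).round(1), 'tabtop',proj(p,org+[0,0,32]))
im=cv2.imread('pics/s7.png');cv2.imwrite('pics/zs7.png',cv2.resize(im[130:260,220:340],None,fx=5,fy=5,interpolation=cv2.INTER_CUBIC)[:650,:])
```

```text
-13.188998178845202 [460.61157279 -29.76845188 221.52182953] 4.8187736532105125
s tip [299.  220.2] org [302.9 209.1] hole [277.9 211.6] tabtop [303.00142998 197.63956367]
t tip [286.3 233.2] org [285.2 237.3] hole [295. 202.] tabtop [285.51623985 236.08970588]
w tip [277.  252.9] org [276.9 260.5] hole [274.5 335.1] tabtop [276.92632469 291.74681308]
```

View pics/zs7.png

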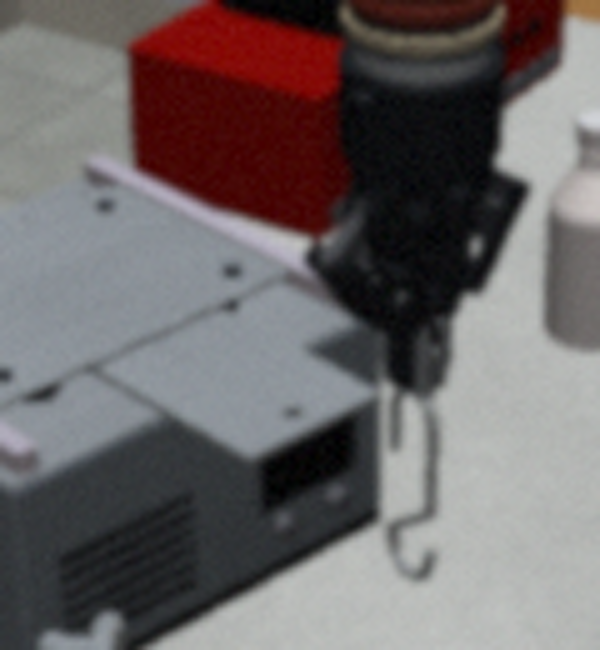

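View pics/t7.png

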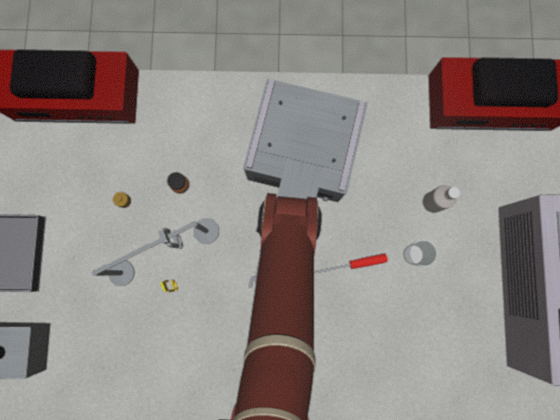

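View pics/w7.png

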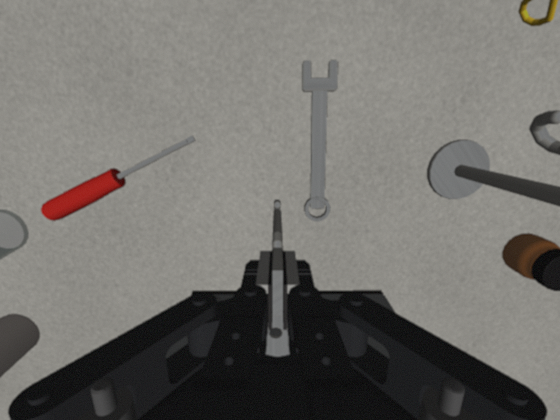

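Emit:
{"name": "play_rows", "arguments": {"plan": [[1, [-2, 0, 0], [0, 0, 0]], [1, [-3, 0, 0], [0, 0, 0]], [1, [-3, 0, 0], [0, 0, 0]], [1, [-2, 0, 0], [0, 0, 0]], [1, [0, 1, 2], [0, 0, 0]], [1, [0, 1, 3], [0, 0, 0]], [1, [0, 1, 3], [0, 0, 0]], [1, [0, 0, 0], [0, 0, 0]], [1, [0, 0, 0], [0, 0, 0]]]}}

```text
t: 10.27
tcp_pos: [546.2, -19.5, 321.5]
eef_rot: [0.082, 0.702, -0.082, 0.703]
contact_force: [0.5, -0.1, -0.7]
width: 4.9
```

Run:
```python
from h import *
s=state();M=R.from_quat(s['eef_rot']).as_matrix();print(s['tcp_pos'],s['t'])
w=snap('wrist','w8');sd=snap('side','s8')
print(proj(w,(549.8,-52.8,147)))
im=cv2.imread('pics/w8.png');cv2.imwrite('pics/zw8.png',cv2.resize(im[150:290,190:330],None,fx=4,fy=4,interpolation=cv2.INTER_CUBIC))
```

```text
[546.21557884 -19.51436907 321.45896503] 10.2667
[247.22615519 208.25950408]
```

View pics/zw8.png

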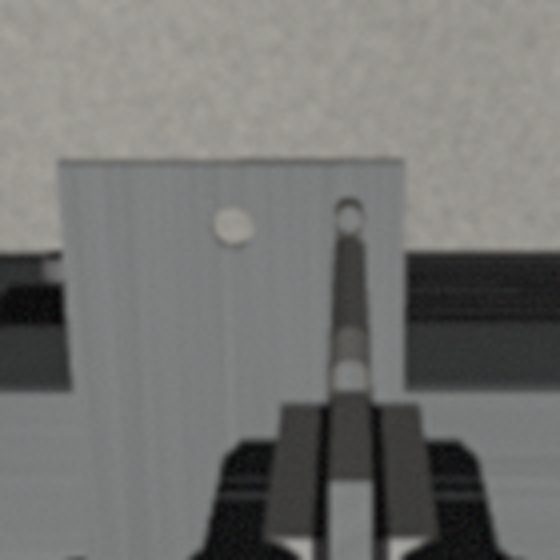

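Run:
```python
from h import *
w=get_image('wrist');sd=get_image('side');t=get_image('top')
def cen(p,c,r,dark):
    g=p['img'].astype(float).mean(2); c0,r0=int(round(c)),int(round(r)); q=g[r0-r:r0+r+1,c0-r:c0+r+1]
    m=np.median(q);d=(m-q if dark else q-m); d[d<0.35*d.max()]=0
    y,x=np.mgrid[r0-r:r0+r+1,c0-r:c0+r+1];return (x*d).sum()/d.sum(),(y*d).sum()/d.sum()
a=cen(w,248.2,206.7,8,False);b=cen(sd,278.4,212.2,3,True);im0=cv2.cvtColor(cv2.imread('pics/top0.png'),cv2.COLOR_BGR2RGB)
t0=dict(t);t0['img']=im0;c=cen(t0,294.8,201.8,4,False);print(a,b,c)
for p,q in((w,a),(sd,b),(t,c)):print(atz(p,q,147))
print(tri((w,a),(sd,b)),tri((w,a),(sd,b),(t,c)))
s=state();M=R.from_quat(s['eef_rot']).as_matrix()
# tip: in wrist
tip=s['tcp_pos']+13*M[:,2]-[0,0,63.4];print('tip proj',proj(w,tip),proj(sd,tip))
for h in (atz(w,a,147),):print('delta tool',M.T@(h-tip))
im=cv2.imread('pics/s8.png');cv2.imwrite('pics/zs8.png',cv2.resize(im[130:250,220:340],None,fx=5,fy=5,interpolation=cv2.INTER_CUBIC))
```

```text
Traceback (most recent call last):
TypeError: cen() takes 4 positional arguments but 5 were given
```

Run:
```python
from h import *
w=get_image('wrist');sd=get_image('side');t=get_image('top')
def cen(p,c,r,n,dark):
    g=p['img'].astype(float).mean(2); c0,r0=int(round(c)),int(round(r)); q=g[r0-n:r0+n+1,c0-n:c0+n+1]
    m=np.median(q);d=(m-q if dark else q-m); d[d<0.35*d.max()]=0
    y,x=np.mgrid[r0-n:r0+n+1,c0-n:c0+n+1];return (x*d).sum()/d.sum(),(y*d).sum()/d.sum()
a=cen(w,248.2,206.7,8,False);b=cen(sd,278.4,212.2,3,True);im0=cv2.cvtColor(cv2.imread('pics/top0.png'),cv2.COLOR_BGR2RGB)
t0=dict(t);t0['img']=im0;c=cen(t0,294.8,201.8,4,False);print(a,b,c)
for p,q in((w,a),(sd,b),(t,c)):print(atz(p,q,147))
print(tri((w,a),(sd,b)),tri((w,a),(sd,b),(t,c)))
s=state();M=R.from_quat(s['eef_rot']).as_matrix()
tip=s['tcp_pos']+13*M[:,2]-[0,0,63.4];print('tip proj',proj(w,tip),proj(sd,tip))
print('delta tool',M.T@(atz(w,a,147)-tip))
im=cv2.cvtColor(sd['img'],cv2.COLOR_RGB2BGR);cv2.imwrite('pics/zs8.png',cv2.resize(im[130:250,220:340],None,fx=5,fy=5,interpolation=cv2.INTER_CUBIC))
```

```text
(np.float64(249.09933949801845), np.float64(207.47080581241738)) (np.float64(278.453995157385), np.float64(212.38014527845039)) (np.float64(294.779012345679), np.float64(201.80740740740742))
[547.54395815 -51.34763748 147.        ]
[546.65028359 -50.48715046 147.        ]
[550.21511543 -52.23851905 147.        ]
(array([547.6039847 , -51.56911938, 146.14610371]), [np.float64(0.1758433445998993), np.float64(0.17584334459977025)]) (array([548.92109246, -52.25542729, 145.21859813]), [np.float64(1.0614330503994611), np.float64(0.8730812189371333), np.float64(1.561823531671282)])
tip proj [276.89126693 255.10194996] [267.86041908 177.24313188]
delta tool [111.32328546 -29.84057257  -3.08852048]
```

View pics/zs8.png

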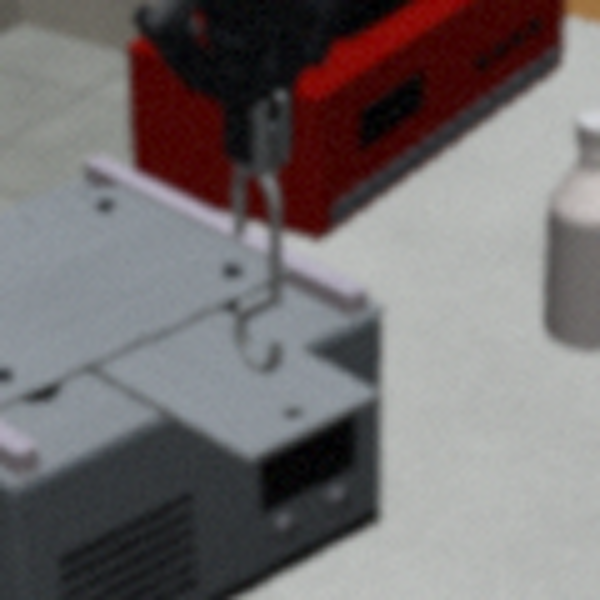

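Run:
```python
from h import *
w=get_image('wrist')
g=cv2.GaussianBlur(w['img'].astype(np.float32).mean(2),(0,0),0.8)
print(g[198:216:2,238:260:2].round())
q=g[199:215,240:257];m=np.median(q);mx=np.percentile(q,98)
mk=(g>(m+mx)/2).astype(np.uint8);mk[:199]=0;mk[215:]=0;mk[:,:240]=0;mk[:,257:]=0
n,l,st,ce=cv2.connectedComponentsWithStats(mk);print(m,mx,st[1:],ce[1:])
k=1+np.argmax(st[1:,4]);a=ce[k];print(a)
h=atz(w,a,147);s=state();M=R.from_quat(s['eef_rot']).as_matrix();tip=s['tcp_pos']+13*M[:,2]-[0,0,63.4]
print(h,M.T@(h-tip),s['tcp_pos'],np.degrees(np.arctan2(M[1,2],M[0,2])))
# tab front edge in wrist: line fit
pts=[]
for c in range(208,272,4):
    col=cv2.GaussianBlur(w['img'].astype(np.float32).mean(2),(0,0),1)[180:200,c];i=np.argmin(np.diff(col));pts.append((c,180+i+.5))
P=np.array([atz(w,p,147) for p in pts]);f=np.polyfit(P[:,1],P[:,0],1);print('yaw',-np.degrees(np.arctan(f[0])), np.abs(np.polyval(f,P[:,1])-P[:,0]).max())
n=np.array([1,-f[0]])/np.hypot(1,f[0]);print('hole to edge',n@(h[:2]-[f[1],0]))
# left/right tab edges
for r in(200,206,212):
    row=cv2.GaussianBlur(w['img'].astype(np.float32).mean(2),(0,0),1)[r]
    i=200+np.argmin(np.diff(row[200:216]));j=280+np.argmax(np.diff(row[280:300]));print(r,i,j,np.linalg.norm(atz(w,(i+.5,r),147)-atz(w,(j+.5,r),147)))
```

```text
[[124. 124. 123. 122. 125. 125. 122. 124. 125. 124. 124.]
 [124. 124. 124. 122. 125. 124. 122. 124. 125. 125. 124.]
 [124. 124. 124. 122. 127. 128. 126. 124. 125. 125. 123.]
 [124. 124. 124. 127. 140. 146. 142. 131. 126. 125. 124.]
 [124. 124. 123. 131. 145. 148. 147. 141. 130. 125. 124.]
 [125. 124. 122. 126. 146. 151. 150. 147. 134. 125. 123.]
 [125. 124. 123. 115. 131. 145. 145. 137. 128. 125. 123.]
 [124. 124. 125. 119. 114. 118. 120. 119. 124. 125. 123.]
 [125. 124. 124. 122. 123. 122. 120. 122. 123. 124. 124.]]
124.76622 149.87831 [[245 203   9   8  52]] [[248.75       206.98076923]]
[248.75       206.98076923]
[547.30953556 -51.38050559 147.        ] [111.25090214 -29.98240169  -3.41822907] [544.85378331 -20.00152781 321.65127867] -13.317901050285347
yaw -13.286865114228114 2.2737367544323206e-13
hole to edge 17.98409480159114
200 205 280 79.50284958821759
206 205 291 91.72973803920779
212 204 280 81.57118405730343
```

Run:
```python
from h import *
D=[];T=[];H=[]
for i in range(10):
    w=get_image('wrist');s=state();M=R.from_quat(s['eef_rot']).as_matrix()
    h=atz(w,(248.55,207.3),147);H.append(h);T.append(s['tcp_pos']);D.append(M.T@(h-(s['tcp_pos']+13*M[:,2]-[0,0,63.4])))
for X in(H,T,D):print(np.mean(X,0).round(2),np.std(X,0).round(2))
```

```text
[547.84 -51.52 147.  ] [0.07 0.05 0.  ]
[545.15 -19.89 321.35] [0.09 0.03 0.1 ]
[110.95 -30.15  -3.1 ] [0.1  0.04 0.02]
```

Run:
```python
from h import *
w=get_image('wrist');s=state();M=R.from_quat(s['eef_rot']).as_matrix();o=s['tcp_pos']-[0,0,25.4]
for x,z in((-13,-62),(-16,-62),(-13,-95),(-13,-85),(-16,-90),(0,-108),(-16,0),(-12,32),(12,32),(12,4)):print(x,z,proj(w,o+x*M[:,2]+[0,0,z]).round(1))
im=cv2.cvtColor(w['img'],cv2.COLOR_RGB2BGR);cv2.imwrite('pics/zw9.png',cv2.resize(im[195:355,237:317],None,fx=5,fy=5,interpolation=cv2.INTER_CUBIC))
```

```text
-13 -62 [276.6 209.7]
-16 -62 [276.6 205.9]
-13 -95 [276.7 199. ]
-13 -85 [276.7 201.9]
-16 -90 [276.7 197. ]
0 -108 [276.7 209.2]
-16 0 [276.4 236.3]
-12 32 [276.2 271.1]
12 32 [276.2 316.7]
12 4 [276.4 285.2]
```

View pics/zw9.png

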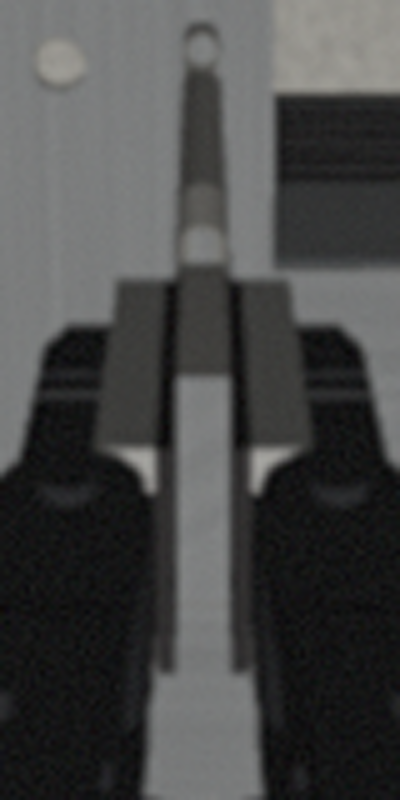

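Emit:
{"name": "play_rows", "arguments": {"plan": [[1, [0, -1, -2.24], [0, 0, 0]], [1, [0, -1, -3], [0, 0, 0]], [1, [0, -1.05, -3], [0, 0, 0]], [1, [1.1, 0, 0], [0, 0, 0]], [1, [3, 0, 0], [0, 0, 0]], [1, [3, 0, 0], [0, 0, 0]], [1, [3, 0, 0], [0, 0, 0]], [1, [0, 0, 0], [0, 0, 0]], [1, [0, 0, 0], [0, 0, 0]]]}}

```text
t: 12.02
tcp_pos: [457.4, -30.6, 219.8]
eef_rot: [0.082, 0.703, -0.082, 0.701]
contact_force: [-0.1, 0.6, 0.1]
width: 5.0
```

Emit:
{"name": "play_rows", "arguments": {"plan": [[1, [0, 0, 1], [0, 0, 0]], [1, [0, 0, 1.5], [0, 0, 0]], [1, [0, 0, 1.5], [0, 0, 0]], [1, [0, 0, 1.5], [0, 0, 0]], [1, [0, 0, 1.5], [0, 0, 0]], [1, [0, 0, 1], [0, 0, 0]], [1, [0, 0, 0], [0, 0, 0]], [1, [0, 0, 0], [0, 0, 0]], [1, [0, 0, 0], [0, 0, 0]]]}}

```text
t: 12.77
tcp_pos: [536.3, -49.0, 221.4]
eef_rot: [0.082, 0.702, -0.082, 0.703]
contact_force: [-0.6, 0.5, -1.0]
width: 5.1
```

Run:
```python
from h import *
sd=snap('side','s10');s=state();M=R.from_quat(s['eef_rot']).as_matrix();print(s['tcp_pos'],s['contact_force'],s['width'],s['t'],np.degrees(np.arctan2(M[1,2],M[0,2])))
tip=s['tcp_pos']+13*M[:,2]-[0,0,63.4];print('tip',tip,M.T@(np.array([548,-52,147])-tip),proj(sd,tip))
im=cv2.imread('pics/s10.png');cv2.imwrite('pics/zs10.png',cv2.resize(im[165:255,240:330],None,fx=7,fy=7,interpolation=cv2.INTER_CUBIC)[:600])
```

```text
[535.92788367 -48.9371464  221.20318351] [-0.47892801  0.37440608 -0.606075  ] 4.565178678664046 12.8167 -13.296060091408943
tip [548.57940208 -51.92692005 157.8214999 ] [10.82065381 -0.2077637  -0.56231033] [278.0863713  208.32704676]
```

View pics/zs10.png

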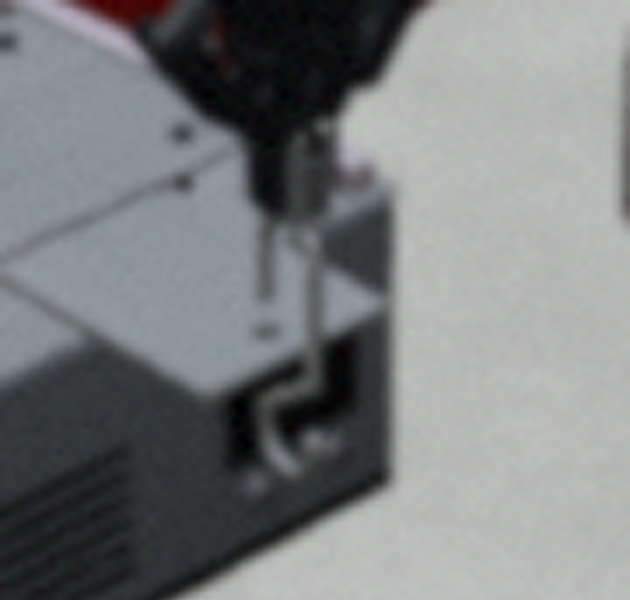

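Emit:
{"name": "play_rows", "arguments": {"plan": [[1, [0.4, 0, 0], [0, 0, 0]], [1, [0.4, 0, 0], [0, 0, 0]], [1, [0.3, 0, 0], [0, 0, 0]], [1, [0.1, 0, 0], [0, 0, 0]], [1, [0, 0, 0], [0, 0, 0]], [1, [0, 0, 0], [0, 0, 0]]]}}

```text
t: 13.32
tcp_pos: [535.8, -49.0, 208.2]
eef_rot: [0.082, 0.702, -0.082, 0.702]
contact_force: [-0.0, -0.0, -0.9]
width: 4.8
```

Emit:
{"name": "play_rows", "arguments": {"plan": [[1, [0.1, 0, 0], [0, 0, 0]], [1, [0.1, 0, 0], [0, 0, 0]], [1, [0, 0, 0], [0, 0, 0]], [1, [0, 0, 0], [0, 0, 0]]]}}

```text
t: 13.65
tcp_pos: [535.9, -49.0, 206.3]
eef_rot: [0.082, 0.702, -0.082, 0.702]
contact_force: [-0.3, -0.3, -0.8]
width: 4.6
```

Emit:
{"name": "play_rows", "arguments": {"plan": [[1, [0.3, 0, 0], [0, 0, 0]], [1, [0.4, 0, 0], [0, 0, 0]], [1, [0.5, 0, 0], [0, 0, 0]], [1, [0.5, 0, 0], [0, 0, 0]], [1, [0.5, 0, 0], [0, 0, 0]], [1, [0, 0, 0], [0, 0, 0]], [1, [0, 0, 0], [0, 0, 0]]]}}

```text
t: 14.23
tcp_pos: [535.6, -49.0, 183.7]
eef_rot: [0.082, 0.703, -0.082, 0.702]
contact_force: [0.0, 0.6, -0.8]
width: 4.8
```

Run:
```python
from h import *
sd=snap('side','s11');s=state();print(s['tcp_pos'],s['contact_force'],s['wrist_torque'],s['t'])
im=cv2.imread('pics/s11.png');cv2.imwrite('pics/zs11.png',cv2.resize(im[165:255,240:330],None,fx=7,fy=7,interpolation=cv2.INTER_CUBIC)[:600])
```

```text
[535.87069824 -49.06349648 184.12391415] [ 0.46678075  0.66005447 -0.26955437] [-0.05287543  0.01969751 -0.01946235] 14.2833
```

View pics/zs11.png

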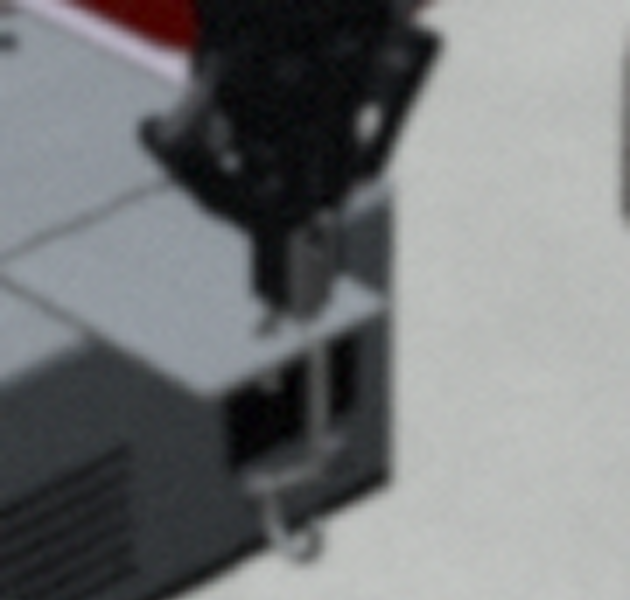

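Emit:
{"name": "play_rows", "arguments": {"plan": [[1, [0.3, 0, 0], [0, 0, 0]], [1, [0.1, 0, 0], [0, 0, 0]], [1, [0, 0, -0.1], [0, 0, 0]], [1, [0, 0, -0.1], [0, 0, 0]], [1, [0, 0, -0.1], [0, 0, 0]], [1, [0, 0, -0.1], [0, 0, 0]], [1, [0, 0, -0.1], [0, 0, 0]], [1, [0, 0, -0.1], [0, 0, 0]], [1, [0, 0, 0], [0, 0, 0]]]}}

```text
t: 15.03
tcp_pos: [530.4, -47.8, 180.7]
eef_rot: [0.082, 0.702, -0.082, 0.703]
contact_force: [3.3, -0.5, -0.4]
width: 4.9
```

Emit:
{"name": "play_rows", "arguments": {"plan": [[1, [0, 0, -0.15], [0, 0, 0]], [1, [0, 0, -0.2], [0, 0, 0]], [1, [0, 0, -0.2], [0, 0, 0]], [1, [0, 0, -0.2], [0, 0, 0]], [1, [0, 0, -0.2], [0, 0, 0]]]}}

```text
t: 15.45
tcp_pos: [520.8, -45.5, 180.6]
eef_rot: [0.082, 0.702, -0.082, 0.703]
contact_force: [3.3, -0.3, 0.9]
width: 4.9
```

Emit:
{"name": "play_rows", "arguments": {"plan": [[1, [0, 0, -0.2], [0, 0, 0]], [1, [0, 0, -0.2], [0, 0, 0]], [1, [0, 0, -0.2], [0, 0, 0]], [1, [0, 0, -0.2], [0, 0, 0]], [1, [0, 0, -0.2], [0, 0, 0]], [1, [0, 0, -0.2], [0, 0, 0]], [1, [0, 0, -0.2], [0, 0, 0]], [1, [0, 0, -0.2], [0, 0, 0]]]}}

```text
t: 16.12
tcp_pos: [505.1, -41.8, 180.4]
eef_rot: [0.082, 0.702, -0.082, 0.702]
contact_force: [2.6, -1.4, 2.9]
width: 5.0
```

Run:
```python
from h import *
sd=snap('side','s12');t=snap('top','t12');s=state();print(s['tcp_pos'],s['contact_force'],s['wrist_torque'],s['t'],s['width'])
im=cv2.imread('pics/s12.png');cv2.imwrite('pics/zs12.png',cv2.resize(im[155:265,220:340],None,fx=5,fy=5,interpolation=cv2.INTER_CUBIC)[:600])
```

```text
[504.53879406 -41.65170419 180.25077452] [ 1.74095318 -1.71352375  3.37026987] [-0.23893701 -0.51031939  0.0049645 ] 16.2167 5.256266045413715
```

View pics/zs12.png

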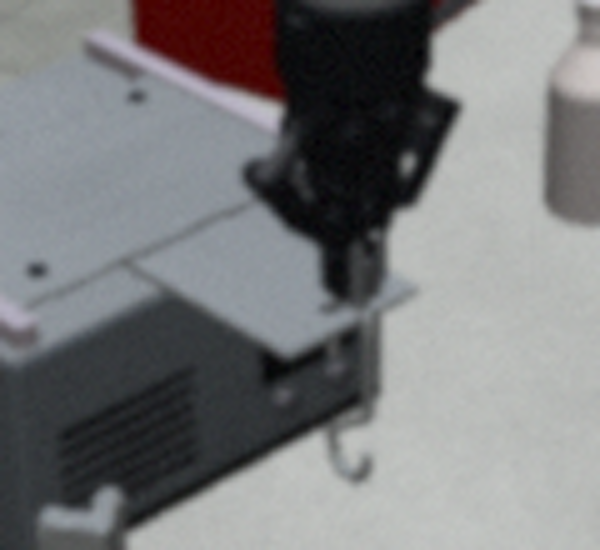

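Run:
```python
from h import *
w=snap('wrist','w12');s=state();M=R.from_quat(s['eef_rot']).as_matrix();o=s['tcp_pos']-[0,0,25.4];print(s['tcp_pos'],s['contact_force'],s['wrist_torque'])
for x,z in((-13,-62),(-13,-85),(0,-108),(-16,0),(-12,32)):print(x,z,proj(w,o+x*M[:,2]+[0,0,z]).round(1))
im=cv2.imread('pics/w12.png');cv2.imwrite('pics/zw12.png',cv2.resize(im[180:330,205:345],None,fx=4,fy=4,interpolation=cv2.INTER_CUBIC))
```

```text
[504.57347908 -41.64183977 180.17752975] [ 2.0304738  -1.5278133   2.75338308] [-0.31189492 -0.50507139 -0.00093041]
-13 -62 [276.7 209.9]
-13 -85 [276.7 202.1]
0 -108 [276.8 209.3]
-16 0 [276.5 236.4]
-12 32 [276.3 271. ]
```

View pics/zw12.png

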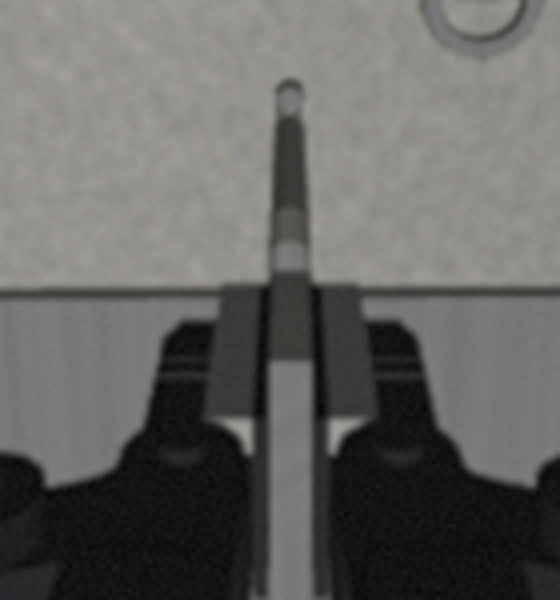

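Emit:
{"name": "play_rows", "arguments": {"plan": [[1, [-0.3, 0, 0], [0, 0, 0]], [1, [-0.2, 0, 0], [0, 0, 0]], [1, [0, 0, 0], [0, 0, 0]], [1, [0, 0, -0.1], [0, 0, 0]], [1, [0, 0, -0.1], [0, 0, 0]]]}}

```text
t: 16.68
tcp_pos: [503.4, -41.3, 185.2]
eef_rot: [0.082, 0.702, -0.082, 0.703]
contact_force: [3.5, -0.4, -2.1]
width: 4.9
```

Emit:
{"name": "play_rows", "arguments": {"plan": [[1, [0, 0, -0.1], [0, 0, 0]], [1, [0, 0, -0.1], [0, 0, 0]], [1, [0, 0, -0.1], [0, 0, 0]]]}}

```text
t: 16.93
tcp_pos: [500.3, -40.5, 185.2]
eef_rot: [0.082, 0.702, -0.082, 0.702]
contact_force: [3.1, -0.5, -2.7]
width: 4.7
```

Emit:
{"name": "play_rows", "arguments": {"plan": [[1, [0, 0, -0.1], [0, 0, 0]], [1, [0, 0, -0.1], [0, 0, 0]], [1, [0, 0, -0.1], [0, 0, 0]], [1, [0, 0, -0.1], [0, 0, 0]]]}}

```text
t: 17.27
tcp_pos: [496.3, -39.6, 185.2]
eef_rot: [0.082, 0.702, -0.082, 0.702]
contact_force: [2.5, -0.4, -3.5]
width: 5.0
```

Emit:
{"name": "play_rows", "arguments": {"plan": [[1, [0, 0, -0.1], [0, 0, 0]], [1, [0, 0, -0.1], [0, 0, 0]], [1, [0, 0, -0.1], [0, 0, 0]], [1, [0, 0, -0.1], [0, 0, 0]]]}}

```text
t: 17.6
tcp_pos: [492.7, -38.8, 185.3]
eef_rot: [0.082, 0.702, -0.082, 0.703]
contact_force: [4.2, -1.1, -3.1]
width: 4.7
```

Emit:
{"name": "play_rows", "arguments": {"plan": [[1, [0, 0, -0.1], [0, 0, 0]], [1, [0, 0, -0.1], [0, 0, 0]], [1, [0, 0, -0.1], [0, 0, 0]]]}}

```text
t: 17.85
tcp_pos: [492.2, -38.7, 185.8]
eef_rot: [0.082, 0.7, -0.082, 0.705]
contact_force: [8.4, -1.5, -7.2]
width: 5.1
```

Emit:
{"name": "play_rows", "arguments": {"plan": [[1, [0, 0, -0.1], [0, 0, 0]], [1, [0, 0, -0.1], [0, 0, 0]], [1, [0, 0, -0.1], [0, 0, 0]]]}}

```text
t: 18.1
tcp_pos: [491.7, -38.7, 186.3]
eef_rot: [0.082, 0.698, -0.082, 0.707]
contact_force: [11.1, -3.3, -7.0]
width: 4.9
```

Emit:
{"name": "play_rows", "arguments": {"plan": [[1, [0, 0, -0.1], [0, 0, 0]], [1, [0, 0, -0.1], [0, 0, 0]], [1, [0, 0, -0.1], [0, 0, 0]]]}}

```text
t: 18.35
tcp_pos: [491.1, -38.6, 186.7]
eef_rot: [0.082, 0.696, -0.083, 0.709]
contact_force: [14.3, -3.9, -10.1]
width: 4.6
```

Emit:
{"name": "play_rows", "arguments": {"plan": [[1, [0, 0, 0.3], [0, 0, 0]], [1, [0, 0, 0.3], [0, 0, 0]], [1, [0, 0, 0.1], [0, 0, 0]], [1, [0, 0, 0], [0, 0, 0]], [1, [0, 0, 0], [0, 0, 0]]]}}

```text
t: 18.77
tcp_pos: [492.3, -38.8, 186.2]
eef_rot: [0.082, 0.701, -0.082, 0.704]
contact_force: [5.7, -2.1, 0.8]
width: 4.7
```

Run:
```python
from h import *
sd=snap('side','s13');w=snap('wrist','w13');s=state();M=R.from_quat(s['eef_rot']).as_matrix();print(M.round(3));print(s['tcp_pos'],s['contact_force'],s['wrist_torque'],s['t'],s['width'])
im=cv2.imread('pics/s13.png');cv2.imwrite('pics/zs13.png',cv2.resize(im[155:265,220:340],None,fx=5,fy=5,interpolation=cv2.INTER_CUBIC)[:600])
im=cv2.imread('pics/w13.png');cv2.imwrite('pics/zw13.png',cv2.resize(im[180:330,205:345],None,fx=4,fy=4,interpolation=cv2.INTER_CUBIC))
```

```text
[[ 0.005  0.23   0.973]
 [-0.001  0.973 -0.23 ]
 [-1.     0.     0.005]]
[492.26199377 -38.83200868 186.2171162 ] [ 5.9112426  -2.00775486  0.91543301] [-0.47120551 -1.3637315  -0.03474967] 18.8667 4.879648610465862
```

View pics/zs13.png

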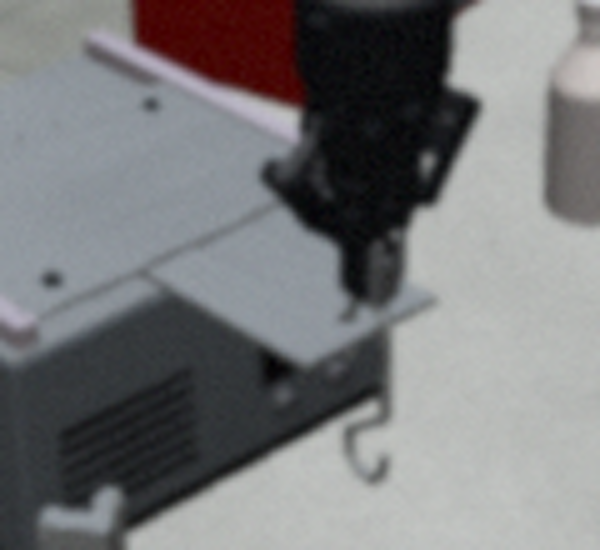

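View pics/zw13.png

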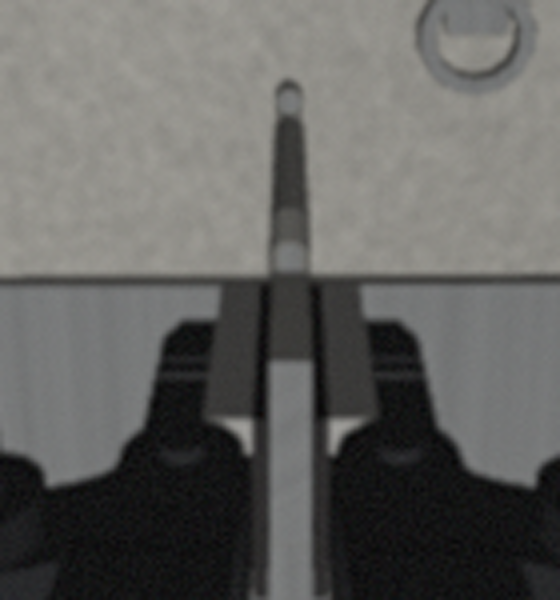

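Emit:
{"name": "play_rows", "arguments": {"plan": [[1, [0, 0, 0.15], [0, 0, 0]], [1, [0, 0, 0.1], [0, 0, 0]], [1, [0, 0, 0], [0, 0, 0]], [1, [0, 0, 0], [0, 0, 0]]]}}

```text
t: 19.2
tcp_pos: [492.7, -38.8, 185.3]
eef_rot: [0.082, 0.703, -0.082, 0.702]
contact_force: [3.6, -1.2, 2.3]
width: 4.9
```

Emit:
{"name": "play_rows", "arguments": {"plan": [[1, [0, 0, 0.1], [0, 0, 0]], [1, [0, 0, 0], [0, 0, 0]], [1, [0, 0, 0], [0, 0, 0]]]}}

```text
t: 19.45
tcp_pos: [493.0, -38.9, 184.9]
eef_rot: [0.082, 0.703, -0.082, 0.701]
contact_force: [2.2, -0.6, 0.2]
width: 4.8
```

Emit:
{"name": "play_rows", "arguments": {"plan": [[1, [0, 0, 0.1], [0, 0, 0]], [1, [0, 0, 0], [0, 0, 0]], [1, [0, 0, 0], [0, 0, 0]]]}}

```text
t: 19.7
tcp_pos: [493.5, -39.0, 184.6]
eef_rot: [0.082, 0.704, -0.082, 0.701]
contact_force: [0.0, 0.2, -0.9]
width: 5.0
```

Emit:
{"name": "play_rows", "arguments": {"plan": [[1, [0, 0, 0.1], [0, 0, 0]], [1, [0, 0, 0.1], [0, 0, 0]], [1, [0, 0, 0], [0, 0, 0]], [1, [0, 0, 0], [0, 0, 0]]]}}

```text
t: 20.03
tcp_pos: [496.8, -39.8, 185.2]
eef_rot: [0.082, 0.703, -0.082, 0.702]
contact_force: [-0.2, -0.1, -0.7]
width: 4.7
```

Run:
```python
from h import *
s=state();M=R.from_quat(s['eef_rot']).as_matrix();print(M.round(4));print(s['tcp_pos'],s['contact_force'],s['wrist_torque'])
```

```text
[[-5.000e-04  2.301e-01  9.732e-01]
 [ 0.000e+00  9.732e-01 -2.301e-01]
 [-1.000e+00 -1.000e-04 -5.000e-04]]
[496.84416123 -39.80283019 185.21494722] [-0.19545692 -0.09088711 -0.74900186] [0.01993262 0.0203287  0.0836946 ]
```

Emit:
{"name": "play_rows", "arguments": {"plan": [[1, [0.3, 0, 0], [0, 0, 0]], [1, [0.3, 0, 0], [0, 0, 0]], [1, [0.2, 0, 0], [0, 0, 0]], [1, [0, 0, 0], [0, 0, 0]], [1, [0, 0, 0], [0, 0, 0]]]}}

```text
t: 20.45
tcp_pos: [496.7, -39.8, 177.0]
eef_rot: [0.082, 0.703, -0.082, 0.702]
contact_force: [-1.2, 0.4, -0.0]
width: 4.7
```

Emit:
{"name": "play_rows", "arguments": {"plan": [[1, [0.1, 0, 0], [0, 0, 0]], [1, [0, 0, 0], [0, 0, 0]], [1, [0, 0, 0], [0, 0, 0]]]}}

```text
t: 20.7
tcp_pos: [496.9, -39.8, 176.3]
eef_rot: [0.082, 0.702, -0.082, 0.702]
contact_force: [0.2, -0.5, -0.7]
width: 4.9
```

Emit:
{"name": "play_rows", "arguments": {"plan": [[1, [0.1, 0, 0], [0, 0, 0]], [1, [0, 0, 0], [0, 0, 0]], [1, [0, 0, 0], [0, 0, 0]]]}}

```text
t: 20.95
tcp_pos: [496.9, -39.8, 175.3]
eef_rot: [0.082, 0.702, -0.082, 0.702]
contact_force: [0.0, -1.3, -0.9]
width: 5.1
```

Emit:
{"name": "play_rows", "arguments": {"plan": [[1, [0.05, 0, 0], [0, 0, 0]], [1, [0, 0, 0], [0, 0, 0]], [1, [0, 0, 0], [0, 0, 0]]]}}

```text
t: 21.2
tcp_pos: [497.0, -39.8, 174.8]
eef_rot: [0.082, 0.702, -0.082, 0.702]
contact_force: [0.3, 0.8, -0.7]
width: 4.7
```

Emit:
{"name": "play_rows", "arguments": {"plan": [[1, [0.05, 0, 0], [0, 0, 0]], [1, [0, 0, 0], [0, 0, 0]], [1, [0, 0, 0], [0, 0, 0]]]}}

```text
t: 21.45
tcp_pos: [497.0, -39.8, 174.4]
eef_rot: [0.082, 0.702, -0.082, 0.702]
contact_force: [-0.8, -0.4, 0.3]
width: 4.8
```

Emit:
{"name": "play_rows", "arguments": {"plan": [[1, [0.05, 0, 0], [0, 0, 0]], [1, [0, 0, 0], [0, 0, 0]], [1, [0, 0, 0], [0, 0, 0]]]}}

```text
t: 21.7
tcp_pos: [497.1, -39.9, 174.0]
eef_rot: [0.082, 0.702, -0.082, 0.703]
contact_force: [-0.0, -1.1, 0.7]
width: 4.9
```

Run:
```python
from h import *
sd=snap('side','s14');w=snap('wrist','w14');s=state();print(s['tcp_pos'],s['contact_force'],s['wrist_torque'],s['t'],s['width'])
im=cv2.imread('pics/s14.png');cv2.imwrite('pics/zs14.png',cv2.resize(im[165:265,240:330],None,fx=7,fy=7,interpolation=cv2.INTER_CUBIC)[:600])
im=cv2.imread('pics/w14.png');cv2.imwrite('pics/zw14.png',cv2.resize(im[180:330,205:345],None,fx=4,fy=4,interpolation=cv2.INTER_CUBIC))
```

```text
[497.10619598 -39.84521462 174.00558785] [4.19891567e-02 5.29972960e-04 1.87079366e+00] [-0.04087567  0.03949852 -0.00942365] 21.8 4.967302542354777
```

View pics/zs14.png

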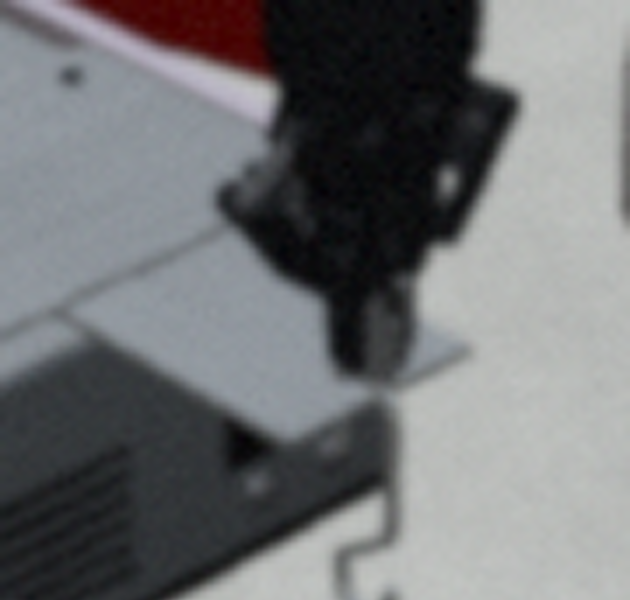

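View pics/zw14.png

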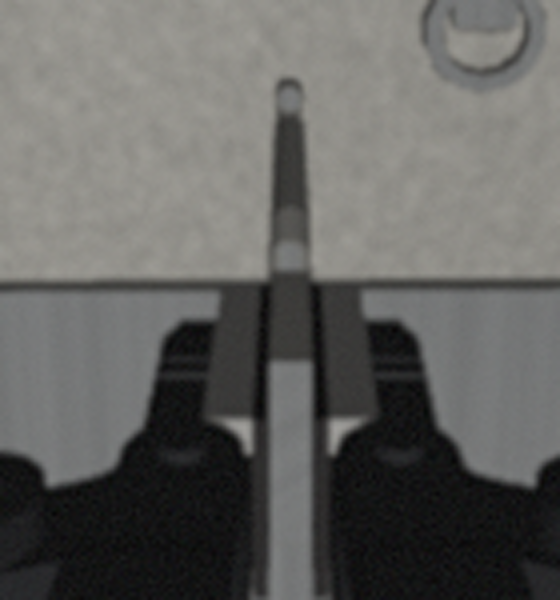

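Emit:
{"name": "play_rows", "arguments": {"plan": [[0.85, [0, 0, 0], [0, 0, 0]], [0.8, [0, 0, 0], [0, 0, 0]], [0.7, [0, 0, 0], [0, 0, 0]], [0.6, [0, 0, 0], [0, 0, 0]], [0.5, [0, 0, 0], [0, 0, 0]], [0.4, [0, 0, 0], [0, 0, 0]], [0.4, [0, 0, 0], [0, 0, 0]], [0.4, [0, 0, 0], [0, 0, 0]]]}}

```text
t: 22.47
tcp_pos: [496.9, -39.8, 173.8]
eef_rot: [0.082, 0.702, -0.082, 0.702]
contact_force: [0.4, -0.4, -0.0]
width: 25.6
```

Run:
```python
from h import *
sd=snap('side','s15');w=snap('wrist','w15');s=state();print(s['tcp_pos'],s['contact_force'],s['t'],s['width'])
im=cv2.imread('pics/s15.png');cv2.imwrite('pics/zs15.png',cv2.resize(im[165:265,240:330],None,fx=6,fy=6,interpolation=cv2.INTER_CUBIC)[:600])
```

```text
[496.94012961 -39.81635576 173.81322122] [1.65000607e-01 8.02429289e-01 1.38389248e-04] 22.5667 25.91609031753643
```

View pics/zs15.png

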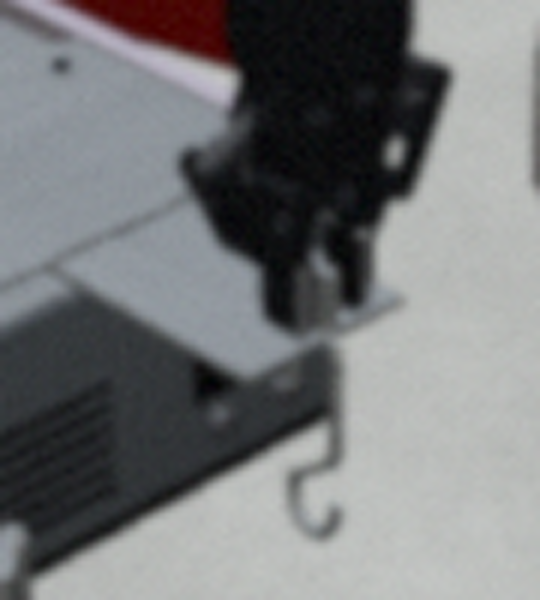

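View pics/w15.png

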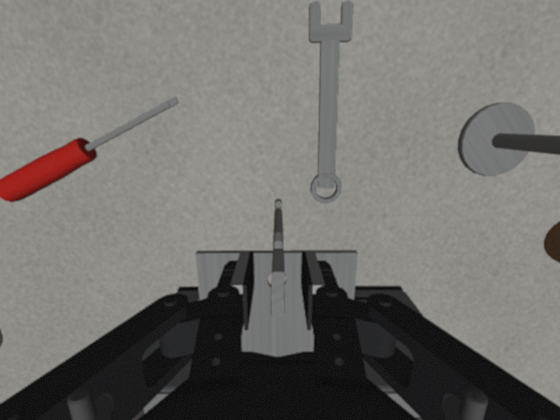

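Hook hangs free. Retreat straight up, then back, and inspect.

Emit:
{"name": "play_rows", "arguments": {"plan": [[0.4, [-0.5, 0, 0], [0, 0, 0]], [0.4, [-1, 0, 0], [0, 0, 0]], [0.4, [-1.5, 0, 0], [0, 0, 0]], [0.4, [-2, 0, 0], [0, 0, 0]], [0.4, [-2, 0, 0], [0, 0, 0]], [0.4, [-2, 0, 0], [0, 0, 0]], [0.4, [-2, 0, 0], [0, 0, 0]], [0.4, [0, 0, 0], [0, 0, 0]]]}}

```text
t: 23.23
tcp_pos: [499.2, -40.1, 288.1]
eef_rot: [0.082, 0.699, -0.082, 0.706]
contact_force: [1.2, 0.1, -0.3]
width: 25.6
```

Emit:
{"name": "play_rows", "arguments": {"plan": [[0.4, [0, 3, 0], [0, 0, 0]], [0.4, [0, 3, 0], [0, 0, 0]], [0.4, [0, 3, 0], [0, 0, 0]], [0.4, [0, 3, 0], [0, 0, 0]], [0.4, [0, 3, 0], [0, 0, 0]], [0.4, [0, 3, 0], [0, 0, 0]], [0.4, [0, 3, 0], [0, 0, 0]], [0.4, [0, 3, 0], [0, 0, 0]], [0.4, [0, 0, 0], [0, 0, 0]], [0.4, [0, 0, 0], [0, 0, 0]]]}}

```text
t: 24.07
tcp_pos: [551.4, 196.2, 282.8]
eef_rot: [0.08, 0.703, -0.08, 0.702]
contact_force: [0.8, -0.8, -0.7]
width: 25.4
```

Run:
```python
from h import *
sd=snap('side','s16');t=snap('top','t16');s=state();print(s['tcp_pos'],s['contact_force'],s['t'],s['width'])
im=cv2.imread('pics/s16.png');cv2.imwrite('pics/zs16.png',cv2.resize(im[150:260,220:340],None,fx=5,fy=5,interpolation=cv2.INTER_CUBIC)[:600])
im=cv2.imread('pics/t16.png');cv2.imwrite('pics/zt16.png',cv2.resize(im[70:230,235:375],None,fx=4,fy=4,interpolation=cv2.INTER_CUBIC)[:600])
```

```text
[551.96443853 192.47215951 283.30286765] [-0.66731704 -0.9497681   0.68077648] 24.1667 25.645277964247345
```

View pics/zs16.png

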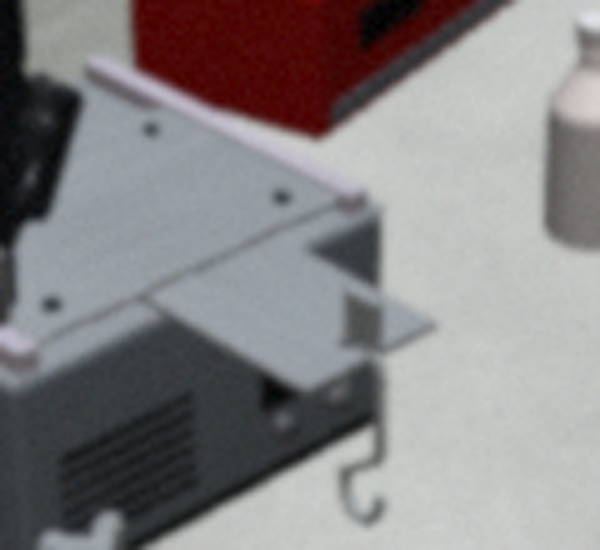

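View pics/zt16.png

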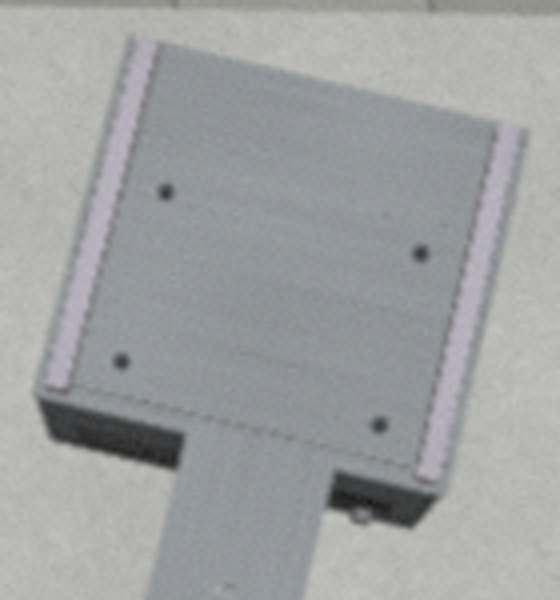

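Run:
```python
from h import *
from scipy.ndimage import center_of_mass
G=lambda n:cv2.imread(f'pics/{n}.png',0).astype(np.float32)
def c(im,u,v,n=4):
    q=im[v-n:v+n+1,u-n:u+n+1];d=np.clip(np.median(q)-15-q,0,None);y,x=center_of_mass(d);return np.array([u-n+x,v-n+y])
for nm in('s12','s13','s14','s16'):
    im=G(nm);o=[]
    for u0,v0 in((220+52/5,155+280/5),(220+151/5,155+104/5)):
        q=im[int(v0)-6:int(v0)+7,int(u0)-8:int(u0)+9]
        i=np.unravel_index(q.argmin(),q.shape);o.append(c(im,int(u0)-8+i[1],int(v0)-6+i[0]))
    print(nm,np.round(o,2).tolist())
t=get_image('top')
a,b=[G('top0'),G('t16')]
for p,q in(((182,131),(166,192)),((138,299),(121,361)),((395,361),(379,425)),((436,191),(420,253))):
    A=c(a,round(235+p[0]/4),round(70+p[1]/4));B=c(b,round(235+q[0]/4),round(70+q[1]/4));d=atz(t,A,155)-atz(t,B,155);print(np.linalg.norm(d),np.degrees(np.arctan2(d[1],d[0])))
```

```text
s12 [[227.03, 208.7], [246.71, 173.2]]
s13 [[230.02, 210.62], [249.56, 174.37]]
s14 [[229.87, 210.45], [249.54, 174.41]]
s16 [[218.48, 208.43], [249.59, 174.44]]
40.446790143395475 -13.582044257493074
40.13805014771119 -13.379763065999532
40.35312981480209 -13.212720749839347
40.67258990832935 -13.346577484538331
```

View pics/s16.png

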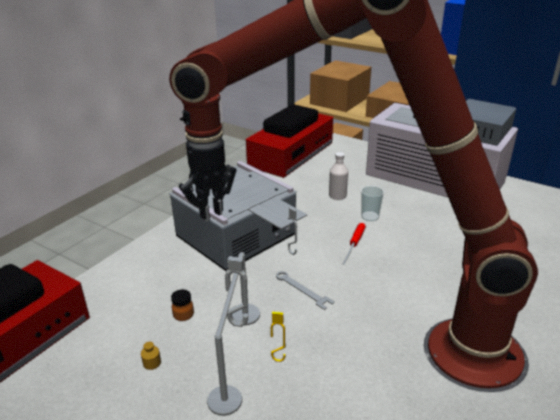

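View pics/t16.png

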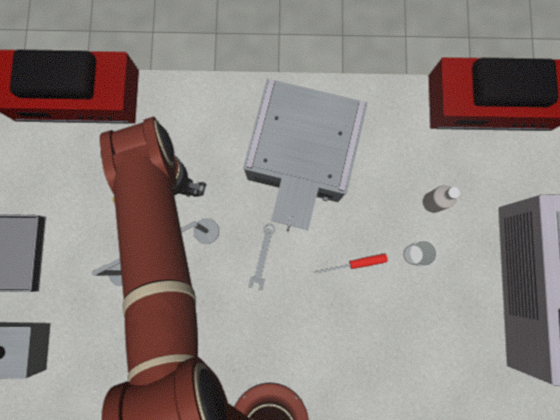

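```bash
python3 -c "
from workcell import *
print(job_done());print(state()['t'])"
```

```text
the job is handed in; nothing more can be done
None
the job is handed in; nothing more can be done
```

The job is done and handed in at about 24 s. The fine hook is hanging in the tab's hole and the cover is fully home; I moved the cover only with the hook.

- **Getting the hook:** I took it off the rail by its finger tab. I found the tab hole from the side, top and wrist views, which agreed to about 3 mm. I then lowered the tip through the hole with no contact force.
- **Drawing the cover:** It slid at about 3 N. At the stop I kept adding a few millimetres, so the pull briefly reached about 15 N, and 18 N counting the vertical part. That is close to the 2 kg limit but under it, and I backed off at once.
- **One thing to know:** Partway through, the bow's curve rested on the hole edge and pushed up with about 3 N. I raised the hook 5 mm and carried on.
- **Final checks:** The cover's travel measured 40.4 mm in the top view, and it stayed in place after the hook was released. The hook hangs upright in the hole. The heavy hook, the yellow hook and the bystanders look unmoved, though the arm hid the sample jar and brass weight in the last top view, so I checked those from the side only.

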